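# Sort stir bars by length through gauge slots

### The job

Put the three stir bars away by length: drop each one flat through the shortest gauge slot that takes it, so that it lies inside that box below the slotted top, and lay the one that is too long for either slot flat in the open tray. Leave the bottle, jar and everything else on the bench standing where they are.

Things in the scene. Friction and masses are not known exactly. Their poses are not given: they have to be found in the camera images.
- bar_short: octagonal white plastic stir bar lying on the table, 40 mm long, 16 mm across the flats (opposite flat sides are parallel, so it can be gripped across the middle); origin at its centre, x axis along its length; 20 g or so
- bar_medium: octagonal white plastic stir bar lying on the table, 55 mm long, 16 mm across the flats (opposite flat sides are parallel, so it can be gripped across the middle); origin at its centre, x axis along its length; 28 g or so
- bar_long: octagonal white plastic stir bar lying on the table, 70 mm long, 16 mm across the flats (opposite flat sides are parallel, so it can be gripped across the middle); origin at its centre, x axis along its length; 36 g or so
- gauge_small: fixed box with clear walls, a black floor and a slotted bare-aluminium top plate, 74 (x) x 100 (y) x 46 (z) mm; the slot in the middle of the top runs along the box's y axis, is 47 mm long and 22 mm wide, the plate 4 mm thick, the hollow below 66 x 92 mm and 38 mm deep (floor 4 mm). It takes the 40 mm stir bar. Origin at the centre of its underside, z up; same outside as the other gauge box, and the places of the two boxes and the tray are exchanged from start to start
- gauge_large: fixed box with clear walls, a black floor and a slotted bare-aluminium top plate, 74 (x) x 100 (y) x 46 (z) mm; the slot in the middle of the top runs along the box's y axis, is 62 mm long and 22 mm wide, the plate 4 mm thick, the hollow below 66 x 92 mm and 38 mm deep (floor 4 mm). It takes the 55 mm stir bar. Origin at the centre of its underside, z up; same outside as the other gauge box, and the places of the two boxes and the tray are exchanged from start to start
- oversize_tray: fixed shallow open aluminium tray for bars too long for either slot, 90 (x) x 110 (y) x 25 (z) mm outside, walls and floor 4 mm thick; origin at the centre of its underside, z up
- media_bottle: clear round bottle with white cap, 50 mm across, 150 mm tall, standing among the work; origin at the centre of its underside; bystander
- jar: small amber jar with grey cap, 38 mm across, 45 mm tall; origin at the centre of its underside; bystander
- dish: closed glass dish, 52 mm across, 14 mm tall; origin at the centre of its underside; bystander
- stopper: rubber stopper, 30 mm across, 26 mm tall; origin at the centre of its underside; bystander
- weight: small brass weight, 28 mm across, 36 mm tall; origin at the centre of its underside; bystander
- weigh_cup: small open aluminium cup, 40 mm across, 28 mm tall, among the bars; origin at the centre of its underside; bystander
Not all that is in view belongs to the job. What is shaped like the bar_long but purple or red is not meant. Leave any green look-alike of the gauge_small alone.

How it is judged (in metres and radians):
At the end, for the whole second after the job is handed in: The 40 mm bar lies in the box with the 47 mm slot and the 55 mm bar in the one with the 62 mm slot, centres under 36 mm above the table, axes over 0.8 rad from vertical; the 70 mm bar lies flat (within 12 degrees) on the tray's floor, centre under 18 mm; all at rest (x of bar_short in the frame of gauge_small between -0.033 and 0.033 m and y of bar_short in the frame of gauge_small between -0.046 and 0.046 m and z of bar_short in the frame of gauge_small between 0.006 and 0.036 m and angle between bar_short's own x axis and vertical between 0.8 and 2.3416 rad and linear speed of each of bar_short, bar_medium, bar_long below 0.02 m/s and angular speed of each of bar_short, bar_medium, bar_long below 0.3 rad/s and x of bar_medium in the frame of gauge_large between -0.033 and 0.033 m and y of bar_medium in the frame of gauge_large between -0.046 and 0.046 m and z of bar_medium in the frame of gauge_large between 0.006 and 0.036 m and angle between bar_medium's own x axis and vertical between 0.8 and 2.3416 rad and x of bar_long in the frame of oversize_tray between -0.041 and 0.041 m and y of bar_long in the frame of oversize_tray between -0.051 and 0.051 m and z of bar_long in the frame of oversize_tray between 0.006 and 0.018 m and angle between bar_long's own x axis and vertical between 1.35 and 1.7916 rad); the robot touches nothing.
It fails at once if a bystander is pushed more than 30 mm (distance of any of media_bottle, jar, dish, stopper, weight, weigh_cup from where it was at the start of the episode above 0.03 m).
It fails at once if a bystander is knocked over (angle between any of media_bottle, jar, dish, stopper, weight, weigh_cup's own z axis and vertical above 0.5 rad).
It also fails if it takes over 72 s, if anything falls off the work surface, if the arm or the gripper's body presses on something with over 40 N, if the wrist force passes 120 N, or if a joint passes its speed limit or range.

### The arm

A 7-joint arm with a two-finger parallel gripper is mounted at the origin on the work surface. World frame = base frame: x ahead of the robot, y to its left, z up, the work surface at z = 0. Lengths are in m, angles in degrees, forces in N, time in s.
With the tool pointing down it reaches from about 0.425 to 0.875 m from the base axis. Payload 8.4 kg.
Tool frame: the origin (TCP) lies between the finger pads; the fingertips stand 14 mm ahead of it and the grasp point (between the pads) lies 5 mm behind it; z points along the fingers, x is the direction in which the jaws open and shut, and the axes are right-handed (so a half turn about z gives the same grasp; the last joint's range is limited). The gripper opens to 87 mm and grips with 3 to 60 N. Pads are 19 mm wide; open, the fingers measure 117 mm over their backs; the gripper's body (75 mm by 190 mm) begins 51 mm behind the grasp point.
Start: joints at [67.598, 19.091, 2.286, 83.961, -0.768, 76.965, -3.352], TCP at [0.187, -0.623, 0.237] pointing down, gripper open.
Joint ranges: [-147.57, 147.57], [-21.85, 119.76], [-74.77, 79.35], [14.55, 137.4], [-85.83, 265.84], [4.83, 119.75], [-152.11, 152.11]. Speed limits (degrees/s): [127.2, 127.2, 159.86, 159.86, 180, 180, 180].

### API

Orientations are given as [roll, pitch, yaw] about the fixed x, y, z axes, in that order (R = Rz(yaw) Ry(pitch) Rx(roll)).
In Python, from cell import monitor, vision, order, models gives the robot as it stands. The module is installed in compiled form; this text tells all that it offers.
- The arm moves only by the tool carry_out, never from a script. Its argument "rows" is a list that holds one entry, the list of rows, each a list of 7 numbers: the turn, a rotation vector about the tool's x, y, z normalised to -1 to 1, where 1 is 360 degrees, then the shift along the tool's x, y, z normalised to -1 to 1, where 1 is 10 cm, then the opening, from -1 (shut) to 1 (fully open). A call has 1 to 8 rows; each row is the pose to reach, as a shift and turn from the pose commanded when the call began, along the tool's axes at that moment, turning the shorter way round; what a row does not reach only later rows make up. A row lasts 1/10 s, in which the tool goes at most 50 mm and 8.59 degrees, less where a joint would pass 70% of its speed; a pose out of reach is approached as far as the arm can. A call with a number of a shift or a turn outside -1 to 1 is refused whole. A call with a gripper value outside its range is refused whole. The fingers move at their own pace and stop on an object; "newtons" is the grip in N (left out, the last holds). Time passes only in rows, so rows that repeat a pose let the fingers close. It gives the time, the measured TCP pose, the force and the opening at its end, in the units of the state.
- monitor.sense(): the state, without advancing time (a new reading comes with each control period).
- vision.read_camera(name): name is "scene" or "top" or "wrist"; returns a dict with "pixels" (384x512x3 uint8, red, green, blue), "camera_matrix" (3x3 intrinsics, pixels), "distortion" ([k1, k2, p1, p2, k3] as OpenCV has them; the pictures are not rectified), "position" and "rotation" of the camera in the world. Camera axes: x right, y up, looking along -z (the intrinsics and any distortion apply to the point x, -y, -z); pixel columns grow to the right and rows downward; lengths in m; the calibration is good to about 2 mm. A picture is of the moment at which its call begins. There is no depth.
- order.job_done(): hands the job in, once; it reports no verdict.
Trained networks look in a picture, given as the dict that the camera call returned (one of the last four; its "shot" number tells which), for a name from the list of things; names that differ only in an ending like _2 or _b are one class to them, and where a whole thing is asked for, a point or a joint stands for the part that bears it (a point fixed in the world has none). Each returns a list of dicts, best first, with "p" (0 to 1); they miss things now and then, are a little off and sometimes report something else, mostly with a low value. They report only what shows in the picture. A call takes as long as a camera call. They do not tell look-alikes from the thing itself.
- models.silhouettes(target, picture): "pixels" (384x512 bool, what is visible of it) and "rect" ([left, top, right, bottom] in pixels, round what is visible of it).
The state is a dict: "time": time; "joint_pos": joint angles; "qd": joint speeds; "joint_torque": joint torques, N m; "position": TCP position; "orientation": TCP orientation; "contact_force": force on the tool from outside, world axes, zero at the start; "ft_torque": the same for the moment, N m; "width": opening from 0.0 (shut) to 1.0 (fully open).
Only numpy, scipy, OpenCV 4.12 (cv2) and the standard library are available. Lean on these libraries where they do the work, as an engineer would, in place of code of your own. Each camera call takes 0.05 s, during which the arm holds its last target.

## Working session

There is one attempt and no reset: what is moved stays moved. The work goes in short steps, Python scripts to look and compute and a tool call to move; the robot and the scene stay as the last step left them, time stands still between calls to the robot, and variables do not carry over. Pictures are saved under pics/ and viewed, and the job is handed in when it is done.

Besides the shell and the picture viewer there is one more tool, called after "Request:" in YAML: its name, and indented under it one key for each argument. carry_out: Moves the arm, as the interface text tells. Scaled input: -1 to 1 covers 10 cm each way for a shift and 360 degrees each way for a turn. Its arguments: {"type":"object","properties":{"rows":{"type":"array"},"newtons":{"type":"number"}},"required":["rows"]}

```bash
mkdir -p pics; ls
python3 - <<'E'
from cell import monitor, vision
import cv2, pickle
s=monitor.sense(); print(s)
d={}
for n in ["top","scene"]:
    p=vision.read_camera(n); d[n]=p
    print(n,p["camera_matrix"],p["distortion"],p["position"],p["rotation"],p["shot"])
    cv2.imwrite(f"pics/{n}0.png",cv2.cvtColor(p["pixels"],cv2.COLOR_RGB2BGR))
    cv2.imwrite(f"pics/{n}0b.png",cv2.resize(cv2.cvtColor(p["pixels"],cv2.COLOR_RGB2BGR),(800,600),interpolation=cv2.INTER_CUBIC))
pickle.dump(d,open("d0.pkl","wb"))
E
```

```text
pics
{'time': 0.0, 'joint_pos': array([67.59875737, 19.13191777,  2.28521937, 84.01333699, -0.76729775,
       76.96422535, -3.34947742]), 'qd': array([-0.06949883,  0.0949997 ,  0.0089984 , -0.03259176,  0.08879945,
       -0.01672404, -0.11859526]), 'joint_torque': array([-1.24784809e-03, -6.56356287e+01,  1.33409388e+00, -4.03799522e+01,
       -5.99670061e-02,  4.50387632e-02,  1.29084679e-04]), 'position': array([ 0.18680577, -0.62209989,  0.23563815]), 'orientation': array([ 1.79992944e+02,  9.39765134e-02, -7.32816738e+01]), 'contact_force': array([-0.10577226,  0.48596141,  0.5912581 ]), 'ft_torque': array([ 0.021772  ,  0.00494648, -0.01021323]), 'width': 0.9965975920333869}
top [[366.21956511   0.         256.45059904]
 [  0.         366.21956511 184.33313445]
 [  0.           0.           1.        ]] [0.0069568 0.        0.        0.        0.       ] [0.35459936 0.03292545 1.04479857] [  8.69905556   0.26448628 -89.10775783] 1
scene [[472.90653023   0.         255.67485469]
 [  0.         472.90653023 198.98933113]
 [  0.           0.           1.        ]] [-0.1082335  0.         0.         0.         0.       ] [ 1.29530118 -1.00689332  0.86812887] [56.72116721  0.81941365 36.80826148] 2
```

View pics/top0b.png

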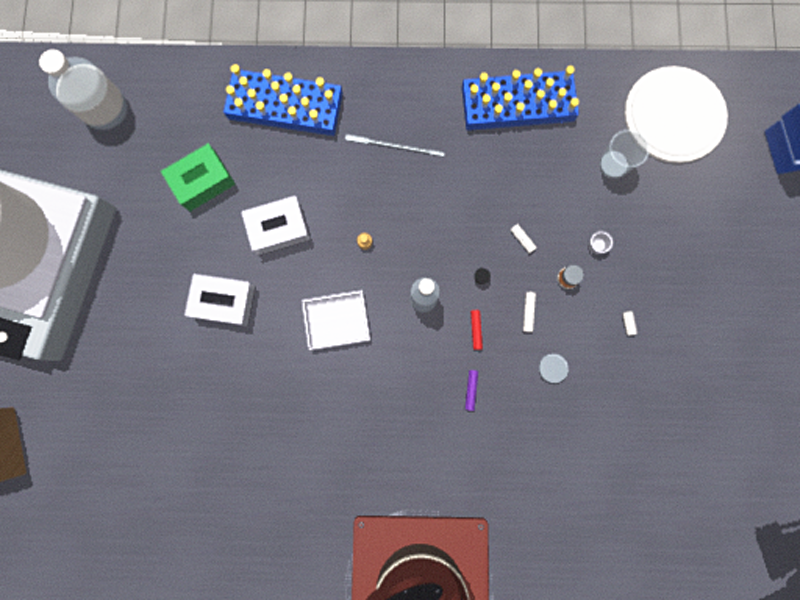

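View pics/scene0b.png

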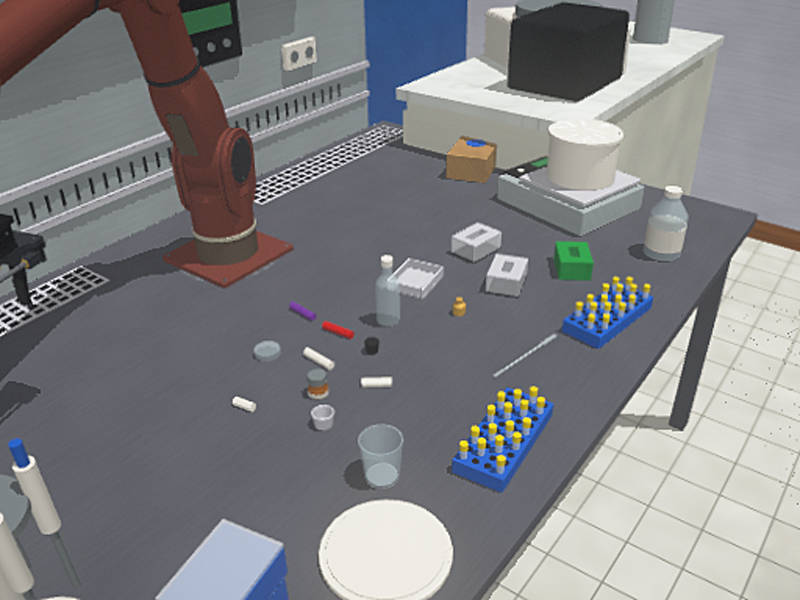

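The top view (800x600 scale) shows three white bars: (523,239), (529,312) and (630,324). Red (477,330) and purple (472,391) are look-alikes. The white boxes are at (275,224) and (219,300), the green look-alike box at (197,176), and the tray at (337,321). Next I'll measure these.

```bash
cat > h.py <<'E'
import numpy as np, cv2
from scipy.spatial.transform import Rotation as R
def und(p,uv):
    return cv2.undistortPoints(np.asarray(uv,float).reshape(-1,1,2),np.array(p["camera_matrix"]),np.array(p["distortion"])).reshape(-1,2)
def Rm(p):
    r=np.array(p["rotation"],float)
    return r if r.shape==(3,3) else R.from_euler("xyz",r,degrees=True).as_matrix()
def ray(p,uv,z):
    n=und(p,uv); d=np.c_[n[:,0],-n[:,1],-np.ones(len(n))]@Rm(p).T
    c=np.array(p["position"]); return (c+d*((z-c[2])/d[:,2])[:,None])[:,:2]
def proj(p,X):
    q=(np.atleast_2d(X)-np.array(p["position"]))@Rm(p); q=q*[1,-1,-1]
    return cv2.projectPoints(q,np.zeros(3),np.zeros(3),np.array(p["camera_matrix"]),np.array(p["distortion"]))[0].reshape(-1,2)
def rect(p,mask,z):
    c=max(cv2.findContours(mask.astype(np.uint8),cv2.RETR_EXTERNAL,cv2.CHAIN_APPROX_NONE)[0],key=len).reshape(-1,2)
    w=ray(p,c,z)*1000
    (cx,cy),(a,b),t=cv2.minAreaRect(w.astype(np.float32))
    if a<b: a,b,t=b,a,t+90
    return np.round([cx,cy,a,b,(t+90)%180-90],1)
E
python3 - <<'E'
from h import *
from cell import vision, models
p=vision.read_camera("top"); 
for n in ["bar_short","bar_medium","bar_long","gauge_small","gauge_large","oversize_tray","media_bottle","jar","dish","stopper","weight","weigh_cup"]:
    for m in models.silhouettes(n,p)[:5]:
        z={"bar":.008,"gau":.046,"ove":.025}.get(n[:3],0.0)
        if m["pixels"].sum()<5: continue
        print(n,round(m["p"],2),np.round(m["rect"]),rect(p,m["pixels"],z))
im=cv2.cvtColor(p["pixels"],cv2.COLOR_RGB2BGR)
a=cv2.resize(im[110:240,110:260],None,fx=5,fy=5,interpolation=cv2.INTER_CUBIC)[:600,:750]
b=cv2.resize(im[130:270,280:420],None,fx=4,fy=4,interpolation=cv2.INTER_CUBIC)
cv2.imwrite("pics/c1.png",a);cv2.imwrite("pics/c2.png",b)
E
```

```text
bar_medium 0.64 [327. 144. 342. 158.] [ 610.2 -184.    51.6   16.7   37.7]
bar_long 0.69 [297. 197. 311. 224.] [439.1 -97.3  68.7  16.7   3.8]
bar_long 0.61 [297. 238. 307. 263.] [333.  -87.9  72.7  16.3  -6.7]
bar_long 0.45 [335. 186. 343. 215.] [ 473.2 -192.1   66.6   14.7   -4.1]
gauge_small 0.85 [156. 125. 198. 162.] [617.  266.1 102.5  87.4 -72.6]
gauge_small 0.8 [105.  96. 151. 137.] [705.8 411.9 101.9  92.5 -57.2]
gauge_large 0.43 [375. 149. 390. 163.] [ 593.9 -314.    39.7   37.1  -89.2]
oversize_tray 0.85 [194. 187. 238. 225.] [451.  156.4 112.7  93.9 -79.2]
media_bottle 0.7 [262. 178. 284. 201.] [503.   -3.3  61.1  49.    0.7]
jar 0.66 [355. 170. 375. 183.] [ 541.3 -272.3   50.6   38.2  -45. ]
dish 0.57 [343. 229. 362. 244.] [ 372.5 -235.8   54.    47.5  -89.1]
stopper 0.45 [306. 173. 314. 183.] [ 538.1 -110.    22.9   18.4  -44.4]
weight 0.66 [229. 147. 238. 160.] [601.6 110.2  27.1  23.4   1.3]
weigh_cup 0.69 [373. 150. 392. 160.] [ 604.3 -329.3   47.    42.8  -46.3]
```

View pics/c1.png

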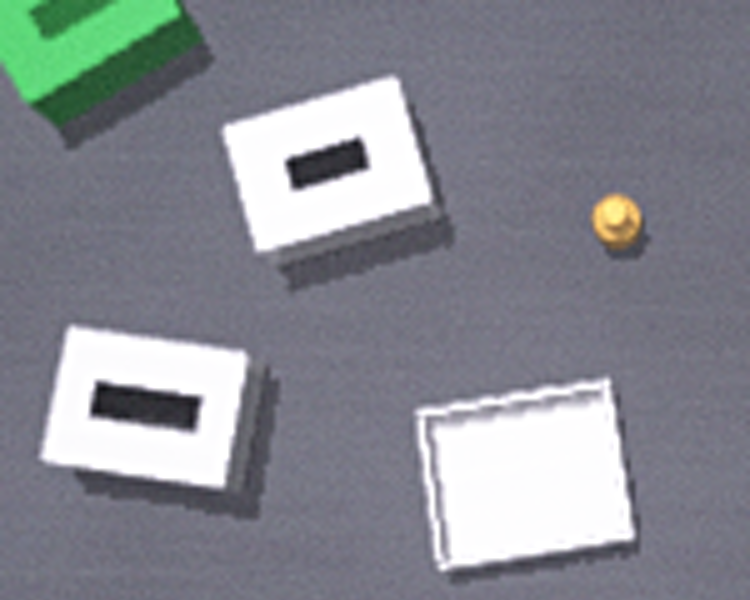

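View pics/c2.png

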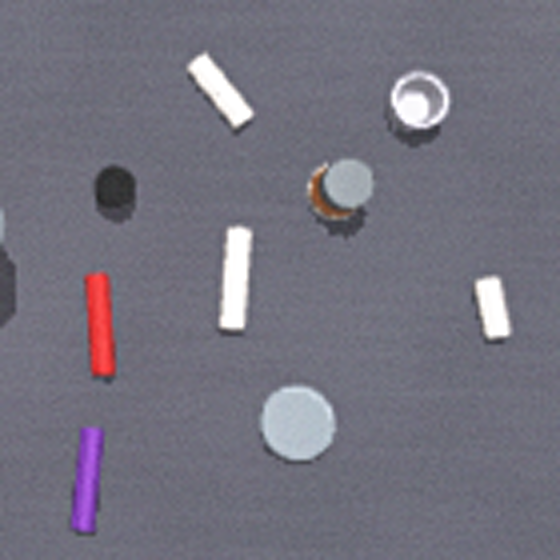

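Crops: the bars at crop (222,91), (236,279) and (493,309) are the medium, long and short. They are white, so they are the ones meant (red and purple excluded). The white box with the shorter slot (crop 1 at 328,164) is gauge_small, and the one with the longer slot (146,406) is gauge_large. Green is excluded. Now I'll segment by colour to measure more exactly.

Run:
```python
from h import *
from cell import vision
S=6
def seg(p,box,fn,z):
    l,t,r,b=box
    im=cv2.resize(p["pixels"],None,fx=S,fy=S,interpolation=cv2.INTER_LINEAR)[t*S:b*S,l*S:r*S].astype(int)
    m=fn(im).astype(np.uint8)
    c=max(cv2.findContours(m,cv2.RETR_EXTERNAL,cv2.CHAIN_APPROX_NONE)[0],key=cv2.contourArea).reshape(-1,2)
    uv=(c+[l*S,t*S]+0.5)/S-0.5
    w=ray(p,uv,z)*1000
    (cx,cy),(a,bb),th=cv2.minAreaRect(w.astype(np.float32))
    if a<bb:a,bb,th=bb,a,th+90
    return np.round([cx,cy,a,bb,(th+90)%180-90],1)
p=vision.read_camera("top")
wh=lambda i:i.min(2)>165
dk=lambda i:i.max(2)<140
for n,b in dict(med=(324,140,346,164),long=(332,182,346,216),short=(396,196,410,218)).items(): print(n,seg(p,b,wh,.012))
print("slot small",seg(p,(162,134,188,152),dk,.046),"slot large",seg(p,(124,182,155,200),dk,.046))
print("box small",seg(p,(150,120,205,168),lambda i:i.min(2)>200,.046),"box large",seg(p,(115,172,164,212),lambda i:i.min(2)>200,.046))
print("tray",seg(p,(190,182,241,228),lambda i:i.min(2)>200,.025))
```

```text
med [ 610.4 -184.1   58.6   19.2   37.9]
long [ 474.5 -192.7   73.4   18.5   -5.2]
short [ 456.1 -373.2   42.9   18.8    8.8]
slot small [623.4 270.7  44.4  18.7 -72.2] slot large [484.5 364.2  59.1  19.4  82.1]
box small [623.5 270.8 102.4  76.7 -72.1] box large [484.3 364.2 101.9  75.9  82.4]
tray [452.7 156.9 110.5  91.5 -79.8]
```

```bash
cat > plan.py <<'E'
import sys
from h import *
from cell import monitor
def plan(T,pose=None):
    """T: x,y,z mm, yaw deg (tool straight down). prints calls"""
    s=monitor.sense()
    P=np.array(s["position"])*1000; Q=R.from_euler("xyz",s["orientation"],degrees=True)
    print("t",round(s["time"],2),"at",np.round(P,1),np.round(s["orientation"],2),"w",round(s["width"]*87,1),"F",np.round(s["contact_force"],1))
    for k in range(12):
        d=Q.inv().apply(np.array(T[:3])-P); G=R.from_euler("xyz",[180,0,T[3]],degrees=True)
        rv=np.degrees((Q.inv()*G).as_rotvec())
        if np.linalg.norm(d)<.3 and np.linalg.norm(rv)<.3: break
        f=min(1,100/max(abs(d).max(),1e-9)); n=int(np.ceil(max(np.linalg.norm(d*f)/50,min(np.linalg.norm(rv),25)/8.59)))
        n=min(n,8); g=min(1,8.59*n/max(np.linalg.norm(rv),1e-9))
        print("call",k,"n>=",n,"turn",np.round(rv*g/360,4),"shift",np.round(d*f/100,3))
        P=P+Q.apply(d*f); Q=Q*R.from_rotvec(np.radians(rv*g))
if __name__=="__main__": plan([float(a) for a in sys.argv[1:5]])
E
python3 plan.py 610 -184 200 -52.1
```

```text
t 0.8 at [ 187.  -622.5  236.6] [-180.     -0.    -73.29] w 87.0 F [ 0.1 -0.3  0.3]
call 0 n>= 3 turn [-0.     -0.     -0.0588] shift [-0.562 -1.     0.069]
call 1 n>= 3 turn [-0. -0. -0.] shift [-0.143 -1.     0.061]
call 2 n>= 3 turn [-0.  0.  0.] shift [-0.143 -1.     0.061]
call 3 n>= 3 turn [-0. -0. -0.] shift [-0.143 -1.     0.061]
call 4 n>= 3 turn [-0. -0. -0.] shift [-0.143 -1.     0.061]
call 5 n>= 2 turn [-0. -0. -0.] shift [-0.128 -0.897  0.054]
```

Request:
carry_out:
  rows:
    - [[0,0,-0.0588,-0.562,-1,0.069,1],[0,0,-0.0588,-0.562,-1,0.069,1],[0,0,-0.0588,-0.562,-1,0.069,1]]

```text
time: 1.1
position: [0.2716, -0.5357, 0.2296]
orientation: [-179.8, 0.0, -51.4]
contact_force: [0.5, 0.2, -0.2]
width: 0.999
```

Request:
carry_out:
  rows:
    - [[0,0,0,-0.143,-1,0.061,0],[0,0,0,-0.143,-1,0.061,0],[0,0,0,-0.143,-1,0.061,0]]

```text
time: 1.4
position: [0.3428, -0.4613, 0.2236]
orientation: [-179.8, 0.0, -51.5]
contact_force: [-0.1, 1.1, 0.2]
width: 0.814
```

Request:
carry_out:
  rows:
    - [[0,0,0,-0.143,-1,0.061,0],[0,0,0,-0.143,-1,0.061,0],[0,0,0,-0.143,-1,0.061,0]]

```text
time: 1.7
position: [0.4123, -0.3883, 0.2174]
orientation: [-179.8, 0.0, -51.5]
contact_force: [0.0, -0.1, 1.0]
width: 0.554
```

Request:
carry_out:
  rows:
    - [[0,0,0,-0.143,-1,0.061,0],[0,0,0,-0.143,-1,0.061,0],[0,0,0,-0.143,-1,0.061,0]]

```text
time: 2.0
position: [0.4818, -0.3151, 0.2112]
orientation: [-179.8, 0.1, -51.5]
contact_force: [0.8, 0.5, -0.3]
width: 0.505
```

```bash
python3 plan.py 610.4 -184.1 130 -52.1
```

```text
t 2.0 at [ 481.8 -315.1  211.2] [-1.7979e+02  6.0000e-02 -5.1540e+01] w 43.9 F [ 0.8  0.5 -0.3]
call 0 n>= 3 turn [-0.0006  0.0002  0.0015] shift [-0.124 -1.     0.45 ]
call 1 n>= 2 turn [-0. -0. -0.] shift [-0.11  -0.819  0.366]
```

Request:
carry_out:
  rows:
    - [[-0.0006,0,0.0015,-0.124,-1,0.45,0],[-0.0006,0,0.0015,-0.124,-1,0.45,0],[-0.0006,0,0.0015,-0.124,-1,0.45,0]]

```text
time: 2.3
position: [0.5506, -0.2448, 0.1641]
orientation: [179.9, 0.2, -52.2]
contact_force: [-0.3, -0.7, -0.2]
width: 0.501
```

Request:
carry_out:
  rows:
    - [[0,0,0,-0.11,-0.819,0.366,0],[0,0,0,-0.11,-0.819,0.366,0],[0,0,0,-0.11,-0.819,0.366,0]]

```text
time: 2.6
position: [0.6084, -0.1863, 0.1268]
orientation: [179.8, 0.3, -52.2]
contact_force: [0.8, -0.1, -0.3]
width: 0.503
```

```bash
python3 - <<'E'
from h import *
from cell import vision
p=vision.read_camera("wrist"); print(p["camera_matrix"],p["distortion"],p["position"],p["rotation"])
im=cv2.cvtColor(p["pixels"],cv2.COLOR_RGB2BGR)
print(proj(p,[[.6104,-.1841,.016]]))
cv2.imwrite("pics/w1.png",im)
E
python3 plan.py 610.4 -184.1 20 -52.1
```

```text
[[288.94630095   0.         252.45892725]
 [  0.         288.94630095 185.51620582]
 [  0.           0.           1.        ]] [0.01259715 0.         0.         0.         0.        ] [ 0.67489907 -0.13640387  0.27478005] [-17.81865606   0.2434441  -52.18735008]
[[251.64538962 182.48746848]]
t 2.65 at [ 607.2 -189.4  127.9] [ 1.7977e+02  1.7000e-01 -5.2370e+01] w 43.3 F [ 0.  -0.3  0.6]
call 0 n>= 3 turn [ 0.0006  0.0005 -0.0008] shift [-0.018 -0.058  1.   ]
call 1 n>= 1 turn [-0. -0. -0.] shift [-0.002 -0.004  0.079]
```

View pics/w1.png

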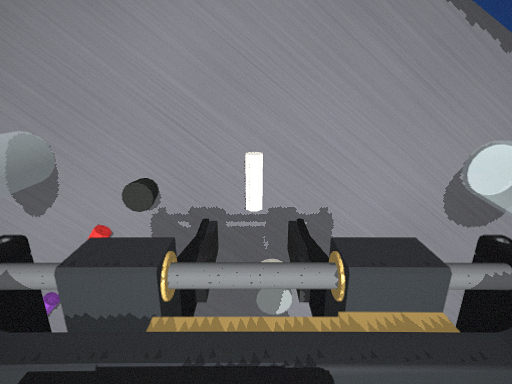

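Request:
carry_out:
  rows:
    - [[0,0,0,0,0,0,0],[0,0,0,0,0,0,0]]

```text
time: 2.85
position: [0.6062, -0.1943, 0.1301]
orientation: [179.8, -0.1, -52.8]
contact_force: [-0.4, -0.7, -0.4]
width: 0.501
```

```bash
python3 - <<'E'
from h import *
from cell import vision,monitor
for i in range(4):
    p=vision.read_camera("wrist"); s=monitor.sense(); print(s["position"],s["orientation"],s["qd"].round(2))
    im=cv2.resize(p["pixels"],None,fx=4,fy=4)[4*140:4*225,4*230:4*280].astype(int)
    c=max(cv2.findContours((im.min(2)>200).astype(np.uint8),0,1)[0],key=cv2.contourArea).reshape(-1,2)
    uv=(c+[920,560]+.5)/4-.5
    w=ray(p,uv,.014)*1000; (a,b,t)=cv2.minAreaRect(w.astype(np.float32)); print(np.round(a,1),np.round(b,1),round(t,1))
E
python3 plan.py 610.4 -184.1 20 -52.1
```

```text
[ 0.6061624  -0.19420116  0.13016132] [ 1.79775562e+02 -6.93425852e-02 -5.27829465e+01] [ 0.03  0.01 -0.3   0.09 -0.16 -0.08 -0.16]
[ 611.1 -186. ] [58.5 16.3] 37.9
[ 0.60621569 -0.1939597   0.13017504] [ 1.79783937e+02 -6.76251877e-02 -5.27729561e+01] [-0.13  0.02 -0.35  0.08 -0.07 -0.05 -0.13]
[ 611.1 -185.9] [58.5 16.3] 37.9
[ 0.6063065  -0.19368293  0.13012795] [ 1.79791905e+02 -6.20528547e-02 -5.27568298e+01] [-0.18  0.03 -0.31  0.05 -0.03 -0.09 -0.16]
[ 611. -186.] [57.9 16.3] 37.9
[ 0.60637417 -0.19337304  0.13002904] [ 1.79793216e+02 -5.08610561e-02 -5.27370895e+01] [-0.2   0.2  -0.24  0.03 -0.07 -0.09  0.02]
[ 611.1 -185.7] [57.8 16.2] 37.5
t 3.05 at [ 606.4 -193.4  130. ] [ 1.7979e+02 -5.0000e-02 -5.2740e+01] w 43.6 F [-0.3  0.4  0.1]
call 0 n>= 3 turn [ 0.0006 -0.0001 -0.0018] shift [-0.046 -0.084  1.   ]
call 1 n>= 1 turn [-0.  0. -0.] shift [-0.004 -0.008  0.1  ]
```

Request:
carry_out:
  rows:
    - [[0.0004,0,-0.0014,-0.04,-0.07,0.3,0],[0.0004,0,-0.0014,-0.04,-0.07,0.5,0],[0.0004,0,-0.0014,-0.04,-0.07,0.8,0],[0.0004,0,-0.0014,-0.04,-0.07,0.8,0],[0.0004,0,-0.0014,-0.04,-0.07,0.8,0],[0.0004,0,-0.0014,-0.04,-0.07,0.8,0],[0.0004,0,-0.0014,-0.04,-0.07,0.8,0]]

```text
time: 3.75
position: [0.6106, -0.1854, 0.0513]
orientation: [-180.0, -0.1, -52.2]
contact_force: [0.1, -1.6, -0.3]
width: 0.501
```

```bash
python3 plan.py 610.8 -185.2 20 -52.1
```

```text
t 3.75 at [ 610.6 -185.4   51.3] [-1.7999e+02 -1.2000e-01 -5.2170e+01] w 43.5 F [ 0.1 -1.6 -0.3]
call 0 n>= 1 turn [-0.     -0.0003 -0.0002] shift [-0.001 -0.003  0.313]
```

Request:
carry_out:
  rows:
    - [[0,0,0,0,0,0.15,0],[0,0,0,0,0,0.31,0],[0,0,0,0,0,0.31,0],[0,0,0,0,0,0.31,0]]

```text
time: 4.15
position: [0.6089, -0.1848, 0.0174]
orientation: [179.9, 0.1, -52.1]
contact_force: [-0.0, 0.2, -0.4]
width: 0.496
```

Request:
carry_out:
  rows:
    - [[0,0,0,0,0,0,-1],[0,0,0,0,0,0,-1],[0,0,0,0,0,0,-1],[0,0,0,0,0,0,-1],[0,0,0,0,0,0,-1],[0,0,0,0,0,0,-1]]
  newtons: 15

```text
time: 4.75
position: [0.6096, -0.1851, 0.0187]
orientation: [179.9, -0.0, -52.2]
contact_force: [0.1, 0.5, 1.1]
width: 0.178
```

Request:
carry_out:
  rows:
    - [[0,0,0,0,0,-0.3,-1],[0,0,0,0,0,-0.7,-1],[0,0,0,0,0,-1,-1],[0,0,0,0,0,-1,-1]]

```text
time: 5.15
position: [0.6123, -0.1855, 0.1236]
orientation: [-179.8, -0.4, -52.2]
contact_force: [0.7, 0.5, 0.3]
width: 0.181
```

Request:
carry_out:
  rows:
    - [[0,0,0,0,0,-0.4,-1],[0,0,0,0,0,-0.8,-1],[0,0,0,0,0,-0.8,-1],[0,0,0,0,0,-0.8,-1]]

```text
time: 5.55
position: [0.61, -0.185, 0.1988]
orientation: [180.0, -0.1, -52.2]
contact_force: [0.1, 0.4, -1.5]
width: 0.177
```

```bash
python3 - <<'E'
from h import *
from cell import vision
p=vision.read_camera("wrist")
cv2.imwrite("pics/w2.png",cv2.cvtColor(p["pixels"],cv2.COLOR_RGB2BGR))
E
python3 plan.py 484.4 364.2 200 -7.9
```

```text
t 5.6 at [ 609.3 -184.9  197.4] [ 1.7989e+02  5.0000e-02 -5.2150e+01] w 15.8 F [-0.1 -0.3 -0.9]
call 0 n>= 3 turn [ 0.0001  0.0001 -0.0716] shift [-1.    -0.467 -0.005]
call 1 n>= 3 turn [ 0.0001  0.0001 -0.0513] shift [-0.815 -1.    -0.006]
call 2 n>= 3 turn [-0.  0.  0.] shift [-0.378 -1.    -0.005]
call 3 n>= 3 turn [-0. -0. -0.] shift [-0.378 -1.    -0.005]
call 4 n>= 3 turn [-0.  0. -0.] shift [-0.378 -1.    -0.005]
call 5 n>= 1 turn [-0.  0. -0.] shift [-0.011 -0.028 -0.   ]
```

View pics/w2.png

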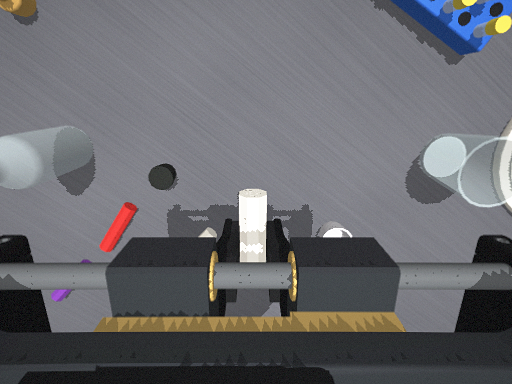

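Request:
carry_out:
  rows:
    - [[0,0,-0.0716,-1,-0.467,-0.005,-1],[0,0,-0.0716,-1,-0.467,-0.005,-1],[0,0,-0.0716,-1,-0.467,-0.005,-1]]

```text
time: 5.9
position: [0.5835, -0.0701, 0.1973]
orientation: [-180.0, 0.2, -25.6]
contact_force: [1.1, 0.6, -1.0]
width: 0.179
```

Request:
carry_out:
  rows:
    - [[0,0,-0.0513,-0.815,-1,-0.006,-1],[0,0,-0.0513,-0.815,-1,-0.006,-1],[0,0,-0.0513,-0.815,-1,-0.006,-1]]

```text
time: 6.2
position: [0.5545, 0.0527, 0.1978]
orientation: [-180.0, 0.2, -7.4]
contact_force: [0.3, -0.0, -0.3]
width: 0.177
```

Request:
carry_out:
  rows:
    - [[0,0,0,-0.378,-1,-0.005,-1],[0,0,0,-0.378,-1,-0.005,-1],[0,0,0,-0.378,-1,-0.005,-1]]

```text
time: 6.5
position: [0.5297, 0.1597, 0.1987]
orientation: [-179.9, 0.2, -7.4]
contact_force: [0.1, -1.2, -0.7]
width: 0.179
```

Request:
carry_out:
  rows:
    - [[0,0,0,-0.378,-1,-0.005,-1],[0,0,0,-0.378,-1,-0.005,-1],[0,0,0,-0.378,-1,-0.005,-1]]

```text
time: 6.8
position: [0.5056, 0.2634, 0.1991]
orientation: [-179.9, 0.2, -7.4]
contact_force: [0.4, -0.5, -0.7]
width: 0.178
```

Request:
carry_out:
  rows:
    - [[0,0,0,-0.378,-1,-0.005,-1],[0,0,0,-0.378,-1,-0.005,-1],[0,0,0,-0.378,-1,-0.005,-1],[0,0,0,-0.378,-1,-0.005,-1],[0,0,0,-0.378,-1,-0.005,-1],[0,0,0,-0.378,-1,-0.005,-1]]

```text
time: 7.4
position: [0.4865, 0.3591, 0.2001]
orientation: [179.9, 0.1, -8.1]
contact_force: [-0.7, 0.1, -0.6]
width: 0.182
```

```bash
cat > look.py <<'E'
import sys
from h import *
from cell import vision,monitor
name,L,hz=sys.argv[1],float(sys.argv[2]),float(sys.argv[3])  # bar length mm, dist of bar centre ahead of TCP mm
p=vision.read_camera("wrist"); s=monitor.sense()
P=np.array(s["position"])*1000; Q=R.from_euler("xyz",s["orientation"],degrees=True)
im=cv2.cvtColor(p["pixels"],cv2.COLOR_RGB2BGR)
# octagon end face at tool y=-L/2
r=8/np.cos(np.pi/8); a=np.pi/8+np.arange(8)*np.pi/4
E=np.c_[r*np.cos(a),np.full(8,-L/2),hz+r*np.sin(a)]
uv=proj(p,(P+Q.apply(E))/1000)
big=cv2.resize(im,None,fx=4,fy=4,interpolation=cv2.INTER_CUBIC)
cv2.polylines(big,[((uv+.5)*4).astype(np.int32)],True,(0,0,255),1)
for a in sys.argv[4:]:   # slot rects x,y,len,wid,ang at z46
    x,y,l,w,t=map(float,a.split(",")); c=np.cos(np.radians(t));q=np.sin(np.radians(t))
    C=np.array([[l/2,w/2],[l/2,-w/2],[-l/2,-w/2],[-l/2,w/2]])@np.array([[c,q],[-q,c]])+[x,y]
    u=proj(p,np.c_[C,np.full(4,46)]/1000); cv2.polylines(big,[((u+.5)*4).astype(np.int32)],True,(0,200,0),1)
print("end centre px",uv.mean(0).round(1))
x0,y0=max(0,int(uv[:,0].mean()-100)*4),max(0,int(uv[:,1].mean()-100)*4)
cv2.imwrite(f"pics/{name}.png",big[y0:y0+600,x0:x0+800]); print("crop origin",x0/4,y0/4)
cv2.imwrite(f"pics/{name}_f.png",im)
E
python3 look.py w3 55 10.7 484.4,364.2,62,22,82.2; python3 plan.py 484.4 364.2 100 -7.8
```

```text
end centre px [252.7 192.8]
crop origin 152.0 92.0
t 7.45 at [486.5 359.2 200.3] [ 1.7988e+02  5.0000e-02 -8.0600e+00] w 15.4 F [ 0.2 -0.7 -0.6]
call 0 n>= 3 turn [ 0.0003  0.0001 -0.0007] shift [-0.027 -0.048  1.   ]
call 1 n>= 1 turn [-0. -0.  0.] shift [-0.    -0.     0.003]
```

View pics/w3.png

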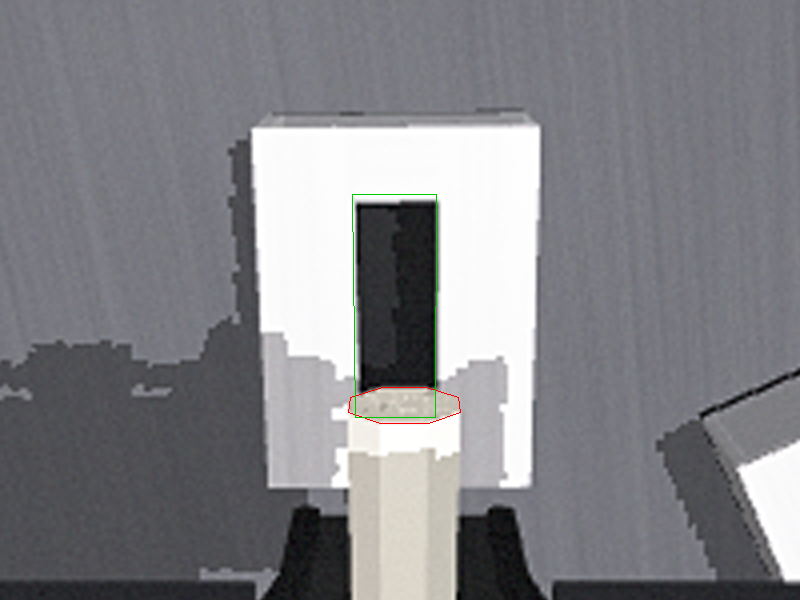

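Request:
carry_out:
  rows:
    - [[0.0003,0,-0.0007,-0.02,-0.032,0.4,-1],[0.0003,0,-0.0007,-0.02,-0.032,0.8,-1],[0.0003,0,-0.0007,-0.02,-0.032,1,-1],[0.0003,0,-0.0007,-0.02,-0.032,1,-1],[0.0003,0,-0.0007,-0.02,-0.032,1,-1],[0.0003,0,-0.0007,-0.02,-0.032,1,-1],[0.0003,0,-0.0007,-0.02,-0.032,1,-1],[0.0003,0,-0.0007,-0.02,-0.032,1,-1]]

```text
time: 8.25
position: [0.4844, 0.3649, 0.1019]
orientation: [-179.9, -0.0, -7.7]
contact_force: [-0.1, 0.5, 0.5]
width: 0.182
```

```bash
python3 look.py w4 55 10.7 484.9,362.6,62,22,82.2; python3 plan.py 484.9 362.6 61 -7.8
```

```text
end centre px [252.4 192.9]
crop origin 152.0 92.0
t 8.3 at [484.3 364.8 101.6] [-1.799e+02 -1.000e-02 -7.660e+00] w 15.8 F [-0.3 -0.3  0.3]
call 0 n>= 1 turn [-0.0003 -0.      0.0004] shift [0.009 0.022 0.406]
```

View pics/w4.png

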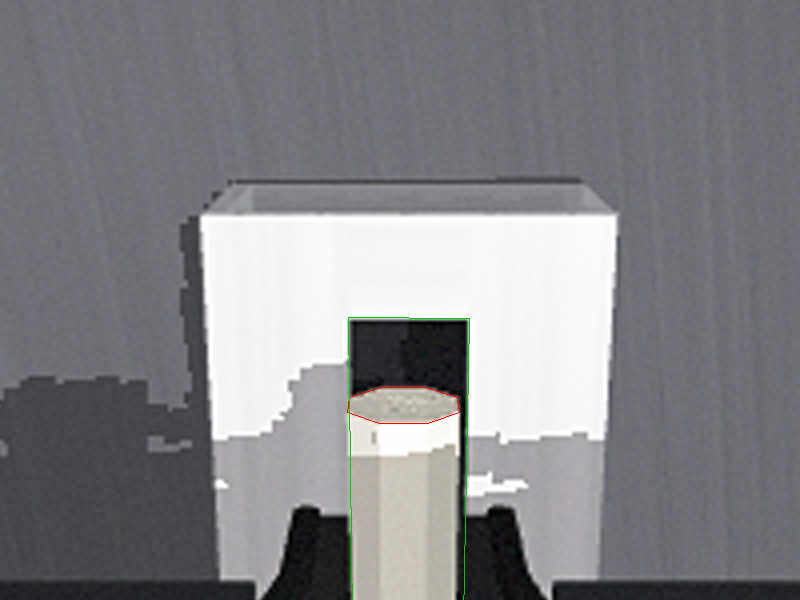

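Request:
carry_out:
  rows:
    - [[-0.0003,0,0.0004,0.009,0.022,0.15,-1],[-0.0003,0,0.0004,0.009,0.022,0.3,-1],[-0.0003,0,0.0004,0.009,0.022,0.3,-1],[-0.0003,0,0.0004,0.009,0.022,0.3,-1],[-0.0003,0,0.0004,0.009,0.022,0.3,-1],[-0.0003,0,0.0004,0.009,0.022,0.3,-1]]

```text
time: 8.9
position: [0.4847, 0.3626, 0.0712]
orientation: [180.0, 0.0, -7.8]
contact_force: [-0.3, 0.2, 0.1]
width: 0.179
```

```bash
python3 look.py w5 55 10.7 484.9,362.6,62,22,82.2; python3 plan.py 484.9 362.6 61 -7.8
```

```text
end centre px [252.7 193. ]
crop origin 152.0 92.0
t 8.95 at [484.7 362.6  71.2] [ 1.7998e+02  2.0000e-02 -7.8000e+00] w 15.6 F [ 0.7  0.1 -0.3]
call 0 n>= 1 turn [0.0001 0.0001 0.    ] shift [ 0.002 -0.     0.102]
```

View pics/w5.png

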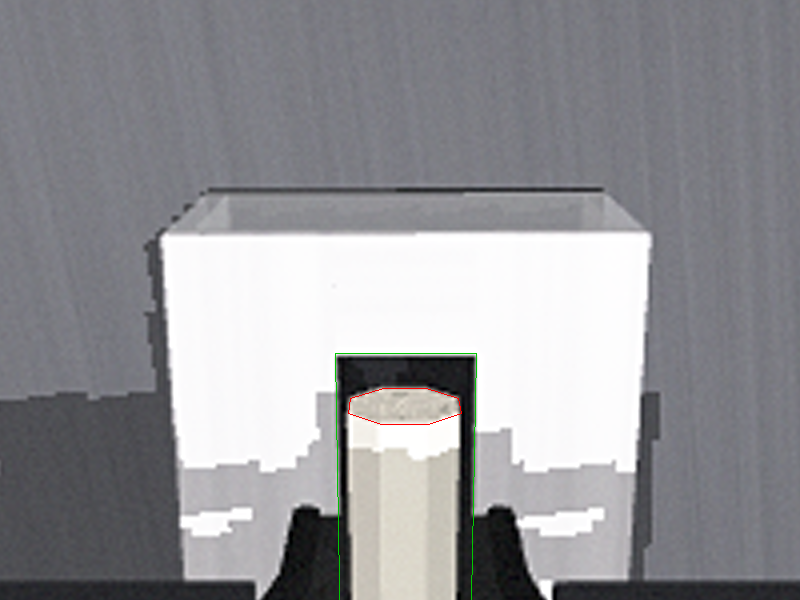

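Centred. I'll lower 9.5 mm, to TCP about 61.5 mm, then release.

Request:
carry_out:
  rows:
    - [[0,0,0,0,0,0.05,-1],[0,0,0,0,0,0.095,-1],[0,0,0,0,0,0.095,-1],[0,0,0,0,0,0.095,-1]]

```text
time: 9.35
position: [0.4844, 0.3622, 0.061]
orientation: [179.9, 0.1, -7.8]
contact_force: [0.1, 0.7, 0.3]
width: 0.178
```

Request:
carry_out:
  rows:
    - [[0,0,0,0,0,0,-0.3],[0,0,0,0,0,0,-0.3],[0,0,0,0,0,0,-0.3],[0,0,0,0,0,0,-0.3]]

```text
time: 9.75
position: [0.4845, 0.3624, 0.0613]
orientation: [180.0, 0.0, -7.8]
contact_force: [0.6, -0.1, -0.7]
width: 0.338
```

Request:
carry_out:
  rows:
    - [[0,0,0,0,0,-0.5,-0.3],[0,0,0,0,0,-1,-0.3],[0,0,0,0,0,-1,-0.3]]

```text
time: 10.05
position: [0.4869, 0.3653, 0.1684]
orientation: [-179.6, -0.4, -7.8]
contact_force: [0.7, 0.6, -0.0]
width: 0.353
```

```bash
python3 look.py w6 55 10.7; python3 plan.py 474.5 -193 200 -95.2
```

```text
end centre px [251.5 193.3]
crop origin 151.0 93.0
t 10.1 at [486.  364.  165.2] [-179.8    -0.23   -7.8 ] w 30.2 F [-0.2 -0.1 -0.8]
call 0 n>= 3 turn [-0.0003 -0.      0.0716] shift [ 0.116  1.    -0.066]
call 1 n>= 3 turn [-0.0003 -0.      0.0716] shift [ 0.635  1.    -0.076]
call 2 n>= 3 turn [-0.0003 -0.      0.0716] shift [ 1.     0.621 -0.074]
call 3 n>= 3 turn [-0.0001 -0.      0.028 ] shift [ 1.     0.106 -0.063]
call 4 n>= 3 turn [0. 0. 0.] shift [ 1.    -0.07  -0.063]
call 5 n>= 1 turn [-0.  0.  0.] shift [ 0.195 -0.014 -0.012]
```

View pics/w6.png

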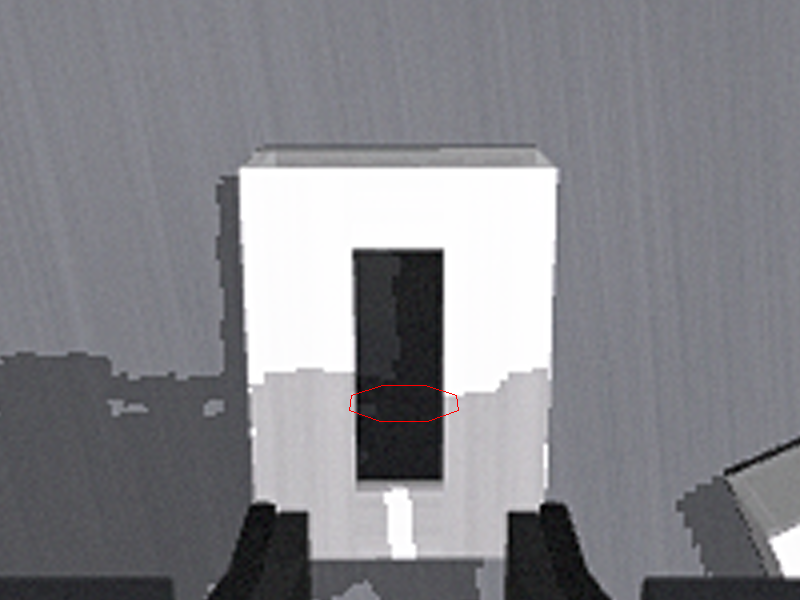

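Run:
```python
from h import *
from cell import vision
im=cv2.cvtColor(vision.read_camera("scene")["pixels"],cv2.COLOR_RGB2BGR)
cv2.imwrite("pics/s2.png",cv2.resize(im[120:240,250:410],None,fx=5,fy=5,interpolation=cv2.INTER_CUBIC))
im=cv2.cvtColor(vision.read_camera("wrist")["pixels"],cv2.COLOR_RGB2BGR)
cv2.imwrite("pics/w7.png",im)
```

```text
(no output)
```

View pics/s2.png

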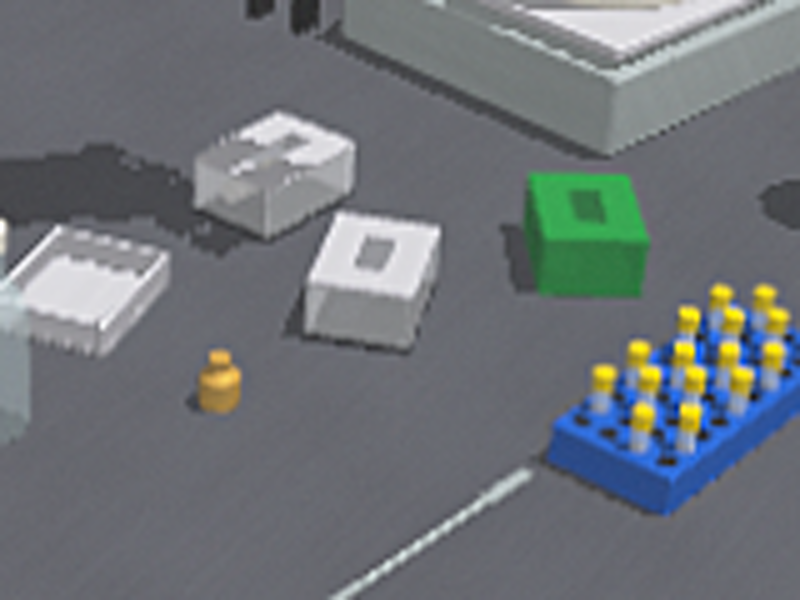

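View pics/w7.png

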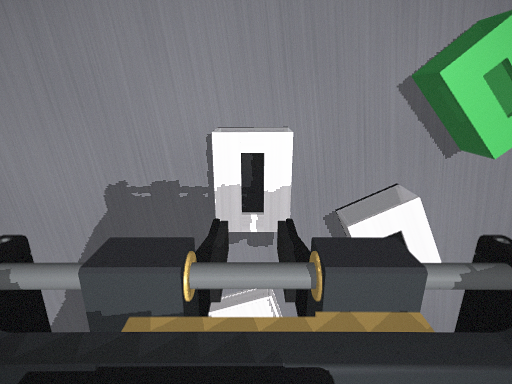

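Request:
carry_out:
  rows:
    - [[-0.0003,0,0.0716,0.116,1,-0.4,0],[-0.0003,0,0.0716,0.116,1,-0.4,0],[-0.0003,0,0.0716,0.116,1,-0.4,0]]

```text
time: 10.5
position: [0.4838, 0.256, 0.2014]
orientation: [179.7, -0.1, -34.3]
contact_force: [0.6, 1.2, 0.1]
width: 0.484
```

Request:
carry_out:
  rows:
    - [[-0.0003,0,0.0716,0.635,1,0,0],[-0.0003,0,0.0716,0.635,1,0,0],[-0.0003,0,0.0716,0.635,1,0,0]]

```text
time: 10.8
position: [0.4795, 0.1376, 0.2]
orientation: [179.5, -0.2, -60.0]
contact_force: [-0.7, 0.4, -0.0]
width: 0.494
```

Request:
carry_out:
  rows:
    - [[-0.0003,0,0.0716,1,0.621,0,0],[-0.0003,0,0.0716,1,0.621,0,0],[-0.0003,0,0.0716,1,0.621,0,0]]

```text
time: 11.1
position: [0.4764, 0.02, 0.2004]
orientation: [179.5, -0.3, -85.8]
contact_force: [0.2, 0.3, -0.7]
width: 0.501
```

Request:
carry_out:
  rows:
    - [[0,0,0.028,1,0.106,0,0],[0,0,0.028,1,0.106,0,0],[0,0,0.028,1,0.106,0,0]]

```text
time: 11.4
position: [0.4739, -0.0821, 0.2008]
orientation: [179.6, -0.4, -95.8]
contact_force: [-0.1, 1.4, -0.7]
width: 0.499
```

Request:
carry_out:
  rows:
    - [[0,0,0,1,-0.07,0,0],[0,0,0,1,-0.07,0,0],[0,0,0,1,-0.07,0,0],[0,0,0,1,-0.07,0,0],[0,0,0,1,-0.07,0,0]]

```text
time: 11.9
position: [0.4732, -0.1739, 0.202]
orientation: [179.6, -0.2, -95.1]
contact_force: [0.4, 1.3, -0.8]
width: 0.503
```

```bash
python3 plan.py 474.5 -193 120 -95.2;python3 - <<'E'
from h import *
from cell import vision
for n in ["top","scene"]:
    im=cv2.cvtColor(vision.read_camera(n)["pixels"],cv2.COLOR_RGB2BGR)
    c=im[120:220,250:380] if n=="scene" else im[110:240,100:270]
    cv2.imwrite(f"pics/{n}3.png",cv2.resize(c,None,fx=4.6,fy=4.6,interpolation=cv2.INTER_CUBIC))
E
```

```text
t 11.9 at [ 473.2 -173.9  202. ] [179.65  -0.22 -95.14] w 43.8 F [ 0.4  1.3 -0.8]
call 0 n>= 2 turn [ 0.001  -0.0006  0.0002] shift [ 0.185 -0.035  0.82 ]
```

View pics/scene3.png

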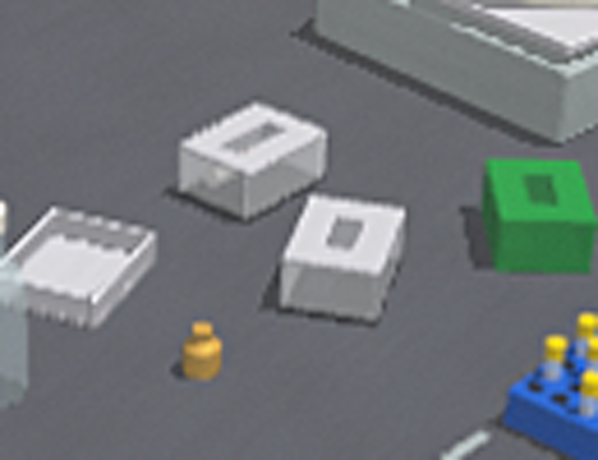

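View pics/top3.png

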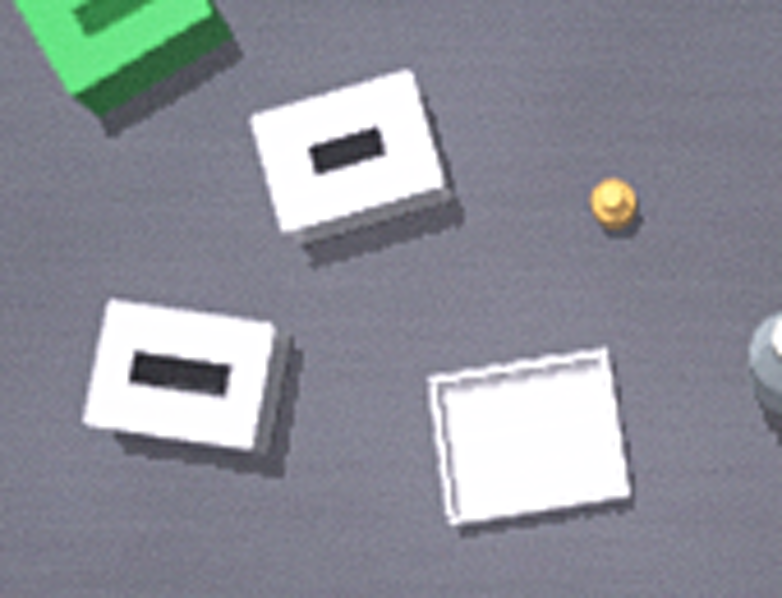

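In the scene crop a white bar end shows inside gauge_large through the clear wall at (215,178), so the bar rolled aside under the plate. Next is the long bar.

Request:
carry_out:
  rows:
    - [[0.001,-0.0006,0,0.17,-0.03,0.4,0],[0.001,-0.0006,0,0.17,-0.03,0.8,0],[0.001,-0.0006,0,0.17,-0.03,0.8,0],[0.001,-0.0006,0,0.17,-0.03,0.8,0],[0.001,-0.0006,0,0.17,-0.03,0.8,0],[0.001,-0.0006,0,0.17,-0.03,0.8,0]]

```text
time: 12.6
position: [0.476, -0.1926, 0.1251]
orientation: [-179.7, -0.1, -95.2]
contact_force: [-0.2, 0.1, 0.1]
width: 0.502
```

```bash
cat > wb.py <<'E'
from h import *
from cell import vision
p=vision.read_camera("wrist"); g=p["pixels"]
cv2.imwrite("pics/wb.png",cv2.cvtColor(g,cv2.COLOR_RGB2BGR))
l,t,r,b=215,125,292,235
im=cv2.resize(g,None,fx=4,fy=4)[4*t:4*b,4*l:4*r].astype(int)
c=max(cv2.findContours((im.min(2)>180).astype(np.uint8),0,1)[0],key=cv2.contourArea).reshape(-1,2)
w=ray(p,(c+[4*l,4*t]+.5)/4-.5,.014)*1000; print([np.round(a,1) for a in cv2.minAreaRect(w.astype(np.float32))])
E
python3 wb.py; python3 plan.py 474.5 -193 20 -95.2
```

```text
[array([ 474.9, -194.6]), array([16.2, 73. ]), np.float64(84.7)]
t 12.65 at [ 475.7 -192.7  124.8] [-1.7973e+02 -1.0000e-01 -9.5180e+01] w 43.4 F [0.2 0.1 1.2]
call 0 n>= 3 turn [-0.0007 -0.0003  0.0001] shift [0.003 0.016 1.   ]
call 1 n>= 1 turn [0. 0. 0.] shift [0.    0.001 0.048]
```

View pics/wb.png

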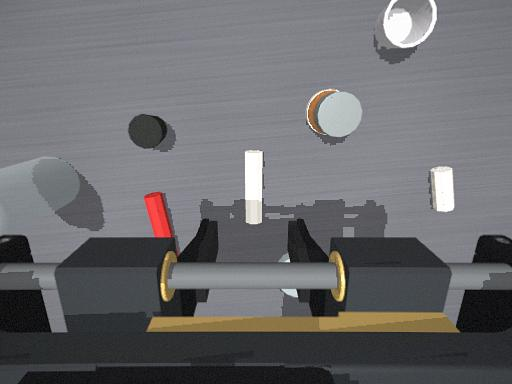

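Request:
carry_out:
  rows:
    - [[-0.0007,0,0,0.01,0.01,0.4,0],[-0.0007,0,0,0.01,0.01,0.75,0],[-0.0007,0,0,0.01,0.01,0.75,0],[-0.0007,0,0,0.01,0.01,0.75,0],[-0.0007,0,0,0.01,0.01,0.75,0],[-0.0007,0,0,0.01,0.01,0.75,0]]

```text
time: 13.25
position: [0.475, -0.1941, 0.05]
orientation: [-180.0, -0.1, -95.2]
contact_force: [0.1, -0.2, -0.2]
width: 0.499
```

```bash
python3 plan.py 474.7 -193.8 19 -95.2
```

```text
t 13.25 at [ 475.  -194.1   50. ] [-1.7997e+02 -1.1000e-01 -9.5210e+01] w 43.4 F [ 0.1 -0.2 -0.2]
call 0 n>= 1 turn [-0.0001 -0.0003 -0.    ] shift [-0.003  0.003  0.31 ]
```

Request:
carry_out:
  rows:
    - [[0,0,0,0,0,0.15,0],[0,0,0,0,0,0.31,0],[0,0,0,0,0,0.31,0],[0,0,0,0,0,0.31,0]]

```text
time: 13.65
position: [0.474, -0.1938, 0.018]
orientation: [179.9, -0.1, -95.2]
contact_force: [-0.0, 0.6, 0.5]
width: 0.497
```

Request:
carry_out:
  rows:
    - [[0,0,0,0,0,0,-1],[0,0,0,0,0,0,-1],[0,0,0,0,0,0,-1],[0,0,0,0,0,0,-1],[0,0,0,0,0,0,-1],[0,0,0,0,0,0,-1]]

```text
time: 14.25
position: [0.4737, -0.1937, 0.0172]
orientation: [179.9, -0.1, -95.2]
contact_force: [0.1, 1.0, 2.6]
width: 0.177
```

Request:
carry_out:
  rows:
    - [[0,0,0,0,0,-0.3,-1],[0,0,0,0,0,-0.7,-1],[0,0,0,0,0,-1,-1],[0,0,0,0,0,-1,-1]]

```text
time: 14.65
position: [0.4763, -0.1944, 0.1213]
orientation: [-179.8, -0.2, -95.2]
contact_force: [1.2, -0.5, -1.3]
width: 0.184
```

Request:
carry_out:
  rows:
    - [[0,0,0,0,0,-0.5,-1],[0,0,0,0,0,-0.9,-1],[0,0,0,0,0,-0.9,-1],[0,0,0,0,0,-0.9,-1]]

```text
time: 15.05
position: [0.4742, -0.1936, 0.207]
orientation: [179.9, -0.1, -95.2]
contact_force: [-0.7, 0.5, -1.0]
width: 0.18
```

```bash
python3 look.py w8 70 10.7; python3 plan.py 452.7 156.5 210 10.2
```

```text
end centre px [250.1 182.8]
crop origin 150.0 82.0
t 15.1 at [ 473.5 -193.4  205.9] [ 1.7978e+02 -4.0000e-02 -9.5210e+01] w 16.0 F [-0.3 -0.2 -0.6]
call 0 n>= 3 turn [ 0.0001  0.0001 -0.0716] shift [-1.     0.152 -0.012]
call 1 n>= 3 turn [ 0.0001  0.0001 -0.0716] shift [-1.    -0.309 -0.013]
call 2 n>= 3 turn [ 0.0001  0.0001 -0.0716] shift [-1.    -0.93  -0.017]
call 3 n>= 3 turn [ 0.0001  0.0001 -0.0716] shift [-0.03  -0.076 -0.001]
call 4 n>= 1 turn [ 0.      0.     -0.0065] shift [0. 0. 0.]
```

View pics/w8_f.png

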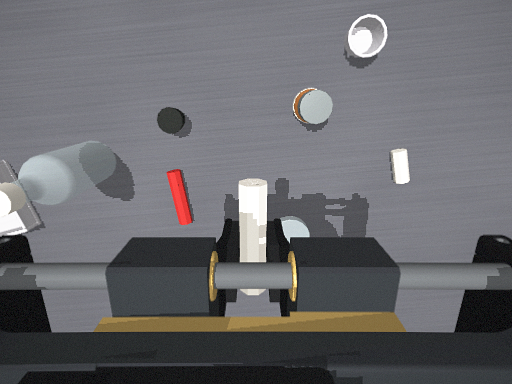

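Request:
carry_out:
  rows:
    - [[0,0,-0.0716,-1,0.152,-0.012,-1],[0,0,-0.0716,-1,0.152,-0.012,-1],[0,0,-0.0716,-1,0.152,-0.012,-1]]

```text
time: 15.4
position: [0.467, -0.0858, 0.2064]
orientation: [179.7, 0.2, -68.6]
contact_force: [-0.0, -1.3, -0.2]
width: 0.178
```

Request:
carry_out:
  rows:
    - [[0,0,-0.0716,-1,-0.309,-0.013,-1],[0,0,-0.0716,-1,-0.309,-0.013,-1],[0,0,-0.0716,-1,-0.309,-0.013,-1]]

```text
time: 15.7
position: [0.4603, 0.0182, 0.2078]
orientation: [179.8, 0.3, -42.9]
contact_force: [-0.0, -0.4, 0.0]
width: 0.184
```

Request:
carry_out:
  rows:
    - [[0,0,-0.0716,-1,-0.93,-0.017,-1],[0,0,-0.0716,-1,-0.93,-0.017,-1],[0,0,-0.0716,-1,-0.93,-0.017,-1]]

```text
time: 16.0
position: [0.452, 0.151, 0.2093]
orientation: [179.9, 0.3, -17.4]
contact_force: [1.0, 0.1, -0.4]
width: 0.185
```

Request:
carry_out:
  rows:
    - [[0,0,-0.078,-0.03,-0.076,0,-1],[0,0,-0.078,-0.03,-0.076,0,-1],[0,0,-0.078,-0.03,-0.076,0,-1],[0,0,-0.078,-0.03,-0.076,0,-1],[0,0,-0.078,-0.03,-0.076,0,-1],[0,0,-0.078,-0.03,-0.076,0,-1]]

```text
time: 16.6
position: [0.4525, 0.1561, 0.2098]
orientation: [180.0, 0.3, 10.1]
contact_force: [0.1, -0.1, -0.1]
width: 0.181
```

```bash
python3 look.py w9 70 9.2; python3 plan.py 452.7 156.5 100 10.2
```

```text
end centre px [253.6 181.6]
crop origin 153.0 81.0
t 16.65 at [452.7 156.2 210.1] [179.99   0.25  10.11] w 15.5 F [0.3 0.5 0.3]
call 0 n>= 3 turn [ 0.      0.0007 -0.0002] shift [ 0.005 -0.003  1.   ]
call 1 n>= 1 turn [ 0. -0. -0.] shift [ 0.    -0.     0.101]
```

View pics/w9_f.png

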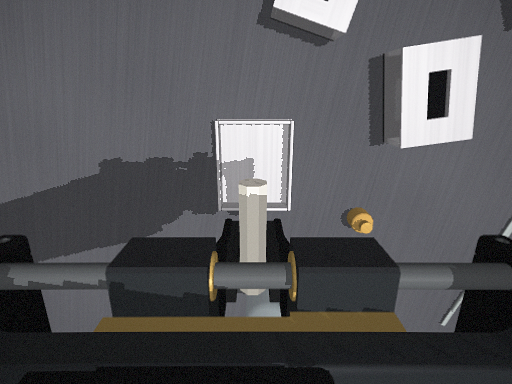

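Request:
carry_out:
  rows:
    - [[0,0.0007,0,0,0,0.4,-1],[0,0.0007,0,0,0,0.8,-1],[0,0.0007,0,0,0,1,-1],[0,0.0007,0,0,0,1,-1]]

```text
time: 17.05
position: [0.4507, 0.1555, 0.1081]
orientation: [180.0, 0.2, 10.2]
contact_force: [0.9, -0.0, -0.3]
width: 0.18
```

Request:
carry_out:
  rows:
    - [[0,0,0,0,0,0.3,-1],[0,0,0,0,0,0.55,-1],[0,0,0,0,0,0.55,-1],[0,0,0,0,0,0.55,-1],[0,0,0,0,0,0.55,-1],[0,0,0,0,0,0.55,-1]]

```text
time: 17.65
position: [0.454, 0.1566, 0.0575]
orientation: [180.0, -0.2, 10.2]
contact_force: [-0.2, 1.1, -0.2]
width: 0.178
```

```bash
python3 look.py w10 70 9.2; python3 plan.py 452.7 156.5 23.5 10.2
```

```text
end centre px [252.9 181.4]
crop origin 152.0 81.0
t 17.7 at [453.8 156.5  57.3] [179.98  -0.22  10.19] w 15.5 F [-0.7 -0.1 -0.2]
call 0 n>= 1 turn [ 0.0001 -0.0006 -0.    ] shift [-0.012 -0.002  0.338]
```

View pics/w10_f.png

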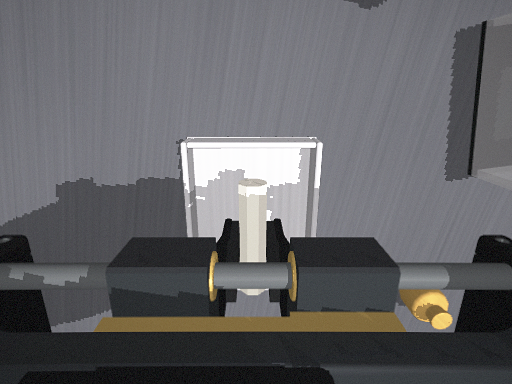

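Request:
carry_out:
  rows:
    - [[0,0,0,0,0,0.15,-1],[0,0,0,0,0,0.3,-1],[0,0,0,0,0,0.335,-1],[0,0,0,0,0,0.335,-1],[0,0,0,0,0,0.335,-1]]

```text
time: 18.2
position: [0.4535, 0.1565, 0.0233]
orientation: [180.0, -0.2, 10.2]
contact_force: [0.6, -0.1, -0.2]
width: 0.177
```

Request:
carry_out:
  rows:
    - [[0,0,0,0,0,0,-0.3],[0,0,0,0,0,0,-0.3],[0,0,0,0,0,0,-0.3],[0,0,0,0,0,0,-0.3]]

```text
time: 18.6
position: [0.4531, 0.1563, 0.0227]
orientation: [180.0, -0.1, 10.2]
contact_force: [-0.5, -0.1, 0.2]
width: 0.345
```

Request:
carry_out:
  rows:
    - [[0,0,0,0,0,-0.3,-0.3],[0,0,0,0,0,-0.6,-0.3],[0,0,0,0,0,-1,-0.3],[0,0,0,0,0,-1,-0.3]]

```text
time: 19.0
position: [0.4556, 0.1576, 0.1273]
orientation: [-180.0, -0.5, 10.2]
contact_force: [-0.1, 0.1, 0.4]
width: 0.351
```

```bash
python3 look.py w11 70 9.2; python3 plan.py 456.1 -373.5 205 -81.2
```

```text
end centre px [251.2 181.1]
crop origin 151.0 81.0
t 19.05 at [454.5 156.9 124.9] [179.97  -0.39  10.19] w 30.3 F [-0.5 -0.5 -0.4]
call 0 n>= 3 turn [-0.0002 -0.0003  0.0716] shift [-0.176  1.    -0.154]
call 1 n>= 3 turn [-0.0002 -0.0003  0.0716] shift [ 0.283  1.    -0.156]
call 2 n>= 3 turn [-0.0002 -0.0003  0.0716] shift [ 0.886  1.    -0.2  ]
call 3 n>= 3 turn [-0.0001 -0.0001  0.0391] shift [ 1.     0.418 -0.163]
call 4 n>= 2 turn [0. 0. 0.] shift [ 0.82   0.124 -0.125]
```

View pics/w11_f.png

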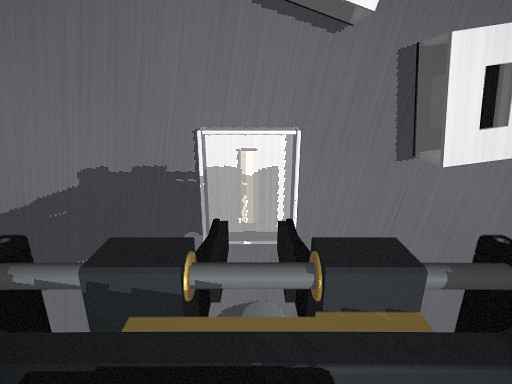

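The long bar lies flat in the tray (pixel 249,185). Next I'll rise and go for the short bar.

Request:
carry_out:
  rows:
    - [[0,0,0,0,0,-0.5,0],[0,0,0,0,0,-0.85,0],[0,0,0,0,0,-0.85,0]]

```text
time: 19.35
position: [0.4546, 0.1572, 0.2112]
orientation: [180.0, -0.4, 10.2]
contact_force: [0.4, 0.6, -0.3]
width: 0.479
```

Request:
carry_out:
  rows:
    - [[-0.0002,-0.0003,0.0716,-0.176,1,0,0],[-0.0002,-0.0003,0.0716,-0.176,1,0,0],[-0.0002,-0.0003,0.0716,-0.176,1,0,0]]

```text
time: 19.65
position: [0.4524, 0.048, 0.2058]
orientation: [179.8, 0.1, -16.4]
contact_force: [0.3, 0.4, 0.0]
width: 0.499
```

Request:
carry_out:
  rows:
    - [[-0.0002,-0.0003,0.0716,0.283,1,0,0],[-0.0002,-0.0003,0.0716,0.283,1,0,0],[-0.0002,-0.0003,0.0716,0.283,1,0,0]]

```text
time: 19.95
position: [0.4522, -0.0556, 0.2059]
orientation: [179.7, 0.1, -42.2]
contact_force: [0.0, 0.2, -0.1]
width: 0.5
```

Request:
carry_out:
  rows:
    - [[-0.0002,-0.0003,0.0716,0.886,1,0,0],[-0.0002,-0.0003,0.0716,0.886,1,0,0],[-0.0002,-0.0003,0.0716,0.886,1,0,0],[-0.0002,-0.0003,0.0716,0.886,1,0,0]]

```text
time: 20.35
position: [0.4523, -0.1878, 0.2059]
orientation: [179.6, 0.1, -67.8]
contact_force: [-0.6, 0.4, 0.3]
width: 0.504
```

Request:
carry_out:
  rows:
    - [[0,0,0.0391,1,0.418,0,0],[0,0,0.0391,1,0.418,0,0],[0,0,0.0391,1,0.418,0,0],[0,0,0.0391,1,0.418,0,0]]

```text
time: 20.75
position: [0.4534, -0.2921, 0.2061]
orientation: [179.6, 0.1, -81.3]
contact_force: [0.1, 0.9, 0.5]
width: 0.5
```

```bash
python3 plan.py 456.1 -373.5 125 -81.2
```

```text
t 20.75 at [ 453.4 -292.1  206.1] [ 1.7962e+02  1.0000e-01 -8.1290e+01] w 43.5 F [0.1 0.9 0.5]
call 0 n>= 3 turn [ 0.0011  0.0003 -0.0003] shift [0.81  0.091 0.811]
```

Request:
carry_out:
  rows:
    - [[0.0011,0,0,0.79,0.091,0.81,0],[0.0011,0,0,0.79,0.091,0.81,0],[0.0011,0,0,0.79,0.091,0.81,0],[0.0011,0,0,0.79,0.091,0.81,0],[0.0011,0,0,0.79,0.091,0.81,0],[0.0011,0,0,0.79,0.091,0.81,0]]

```text
time: 21.35
position: [0.4586, -0.3689, 0.1285]
orientation: [-179.7, -0.0, -81.0]
contact_force: [0.4, -0.1, -0.1]
width: 0.504
```

```bash
python3 wb.py; python3 plan.py 456.1 -373.5 50 -81.2
```

```text
[array([ 457.1, -375.2]), array([44. , 16.7]), np.float64(8.8)]
t 21.4 at [ 458.4 -369.3  128.5] [-1.7975e+02 -6.0000e-02 -8.1060e+01] w 43.6 F [-0.  -0.6  0.1]
call 0 n>= 2 turn [-0.0007 -0.0002  0.0004] shift [0.037 0.033 0.785]
```

View pics/wb.png

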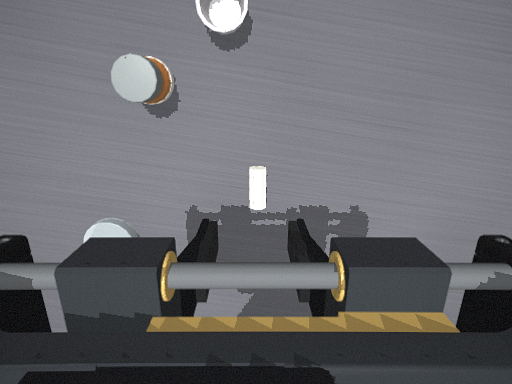

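Request:
carry_out:
  rows:
    - [[-0.0007,0,0.0004,0.047,0.022,0.4,0],[-0.0007,0,0.0004,0.047,0.022,0.78,0],[-0.0007,0,0.0004,0.047,0.022,0.78,0],[-0.0007,0,0.0004,0.047,0.022,0.78,0],[-0.0007,0,0.0004,0.047,0.022,0.78,0],[-0.0007,0,0.0004,0.047,0.022,0.78,0],[-0.0007,0,0.0004,0.047,0.022,0.78,0]]

```text
time: 22.1
position: [0.4566, -0.376, 0.0505]
orientation: [180.0, -0.1, -81.3]
contact_force: [0.2, 0.5, 0.2]
width: 0.499
```

```bash
python3 plan.py 456.7 -374.6 19 -81.2
```

```text
t 22.1 at [ 456.6 -376.    50.5] [ 1.7999e+02 -9.0000e-02 -8.1340e+01] w 43.4 F [0.2 0.5 0.2]
call 0 n>= 1 turn [ 0.     -0.0003 -0.0004] shift [-0.015 -0.003  0.315]
```

Request:
carry_out:
  rows:
    - [[0,0,0,-0.012,0,0.15,0],[0,0,0,-0.012,0,0.305,0],[0,0,0,-0.012,0,0.305,0],[0,0,0,-0.012,0,0.305,0]]

```text
time: 22.5
position: [0.4549, -0.3739, 0.0173]
orientation: [179.8, 0.1, -81.3]
contact_force: [0.1, -0.0, 0.3]
width: 0.502
```

Request:
carry_out:
  rows:
    - [[0,0,0,0,0,0,-1],[0,0,0,0,0,0,-1],[0,0,0,0,0,0,-1],[0,0,0,0,0,0,-1],[0,0,0,0,0,0,-1],[0,0,0,0,0,0,-1]]

```text
time: 23.1
position: [0.4556, -0.3745, 0.0186]
orientation: [179.9, -0.0, -81.4]
contact_force: [-0.6, 1.1, 1.9]
width: 0.179
```

Request:
carry_out:
  rows:
    - [[0,0,0,0,0,-0.3,-1],[0,0,0,0,0,-0.7,-1],[0,0,0,0,0,-1,-1],[0,0,0,0,0,-1,-1]]

```text
time: 23.5
position: [0.4579, -0.376, 0.1233]
orientation: [-179.8, -0.3, -81.4]
contact_force: [-0.9, -0.2, -0.3]
width: 0.181
```

Request:
carry_out:
  rows:
    - [[0,0,0,0,0,-0.5,-1],[0,0,0,0,0,-0.9,-1],[0,0,0,0,0,-0.9,-1],[0,0,0,0,0,-0.9,-1]]

```text
time: 23.9
position: [0.4561, -0.3745, 0.2087]
orientation: [179.9, -0.0, -81.3]
contact_force: [-0.4, -0.2, -1.6]
width: 0.183
```

```bash
python3 look.py w12 40 10.2; python3 plan.py 623.5 270 205 17.8
```

```text
end centre px [249.7 206.3]
crop origin 149.0 106.0
t 23.95 at [ 455.5 -374.1  207.4] [ 1.7984e+02  5.0000e-02 -8.1350e+01] w 15.1 F [ 0.6  0.1 -0.9]
call 0 n>= 3 turn [ 0.0001  0.0001 -0.0716] shift [-1.    -0.43   0.004]
call 1 n>= 3 turn [ 0.0001  0.0001 -0.0716] shift [-0.868 -1.     0.004]
call 2 n>= 3 turn [ 0.0001  0.0001 -0.0716] shift [-0.272 -1.     0.003]
call 3 n>= 3 turn [ 0.      0.0001 -0.0607] shift [ 0.187 -1.     0.003]
call 4 n>= 3 turn [-0. -0. -0.] shift [ 0.635 -1.     0.004]
call 5 n>= 3 turn [-0.  0.  0.] shift [ 0.539 -0.849  0.004]
```

View pics/w12.png

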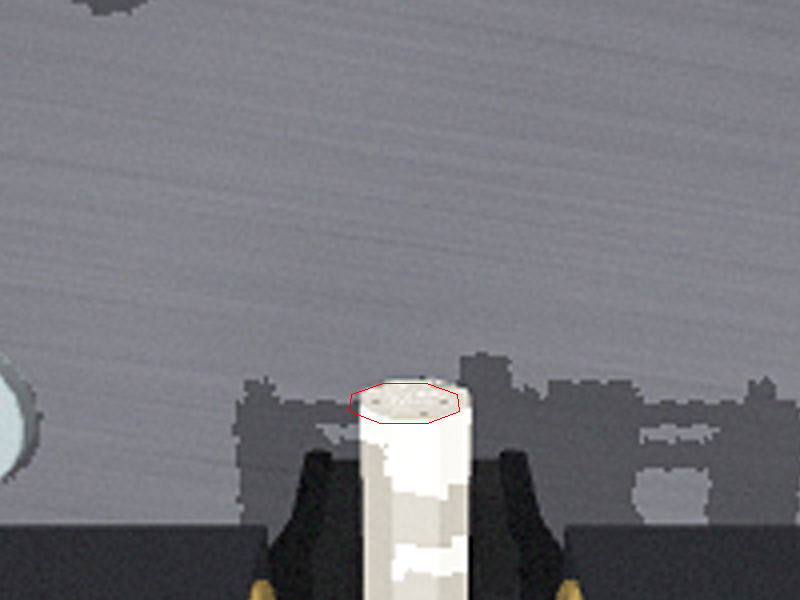

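Request:
carry_out:
  rows:
    - [[0,0,-0.0716,-1,-0.43,0,-1],[0,0,-0.0716,-1,-0.43,0,-1],[0,0,-0.0716,-1,-0.43,0,-1]]

```text
time: 24.25
position: [0.4847, -0.262, 0.2064]
orientation: [179.9, 0.3, -54.8]
contact_force: [0.4, 0.3, -0.2]
width: 0.186
```

Request:
carry_out:
  rows:
    - [[0,0,-0.0716,-0.868,-1,0,-1],[0,0,-0.0716,-0.868,-1,0,-1],[0,0,-0.0716,-0.868,-1,0,-1]]

```text
time: 24.55
position: [0.5164, -0.1368, 0.2064]
orientation: [180.0, 0.3, -29.3]
contact_force: [1.3, 0.6, -0.2]
width: 0.176
```

Request:
carry_out:
  rows:
    - [[0,0,-0.0716,-0.272,-1,0,-1],[0,0,-0.0716,-0.272,-1,0,-1],[0,0,-0.0716,-0.272,-1,0,-1]]

```text
time: 24.85
position: [0.5428, -0.0325, 0.2065]
orientation: [-179.8, 0.2, -3.1]
contact_force: [0.5, -0.0, 0.1]
width: 0.178
```

Request:
carry_out:
  rows:
    - [[0,0,-0.0607,0.187,-1,0,-1],[0,0,-0.0607,0.187,-1,0,-1],[0,0,-0.0607,0.187,-1,0,-1]]

```text
time: 25.15
position: [0.5677, 0.0659, 0.2064]
orientation: [-179.7, 0.2, 18.7]
contact_force: [-0.1, -0.1, 0.0]
width: 0.183
```

Request:
carry_out:
  rows:
    - [[0,0,0,0.635,-1,0,-1],[0,0,0,0.635,-1,0,-1],[0,0,0,0.635,-1,0,-1]]

```text
time: 25.45
position: [0.597, 0.1781, 0.2058]
orientation: [-179.8, 0.2, 18.1]
contact_force: [-0.3, 0.6, 1.6]
width: 0.182
```

Request:
carry_out:
  rows:
    - [[0,0,0,0.539,-0.849,0,-1],[0,0,0,0.539,-0.849,0,-1],[0,0,0,0.539,-0.849,0,-1],[0,0,0,0.539,-0.849,0,-1],[0,0,0,0.539,-0.849,0,-1],[0,0,0,0.539,-0.849,0,-1],[0,0,0,0.539,-0.849,0,-1]]

```text
time: 26.15
position: [0.624, 0.2683, 0.2079]
orientation: [180.0, 0.1, 17.7]
contact_force: [0.4, -0.4, 0.3]
width: 0.182
```

```bash
python3 look.py w13 40 10.6 623.5,270.7,47,22,-72.2; python3 plan.py 623.5 270 105 17.8
```

```text
end centre px [253.6 205. ]
crop origin 153.0 105.0
t 26.2 at [623.9 268.5 208.1] [1.7999e+02 1.0000e-01 1.7740e+01] w 15.7 F [-0.   0.8 -0.5]
call 0 n>= 3 turn [ 0.      0.0003 -0.0002] shift [ 0.002 -0.015  1.   ]
call 1 n>= 1 turn [ 0.  0. -0.] shift [ 0.    -0.     0.031]
```

View pics/w13.png

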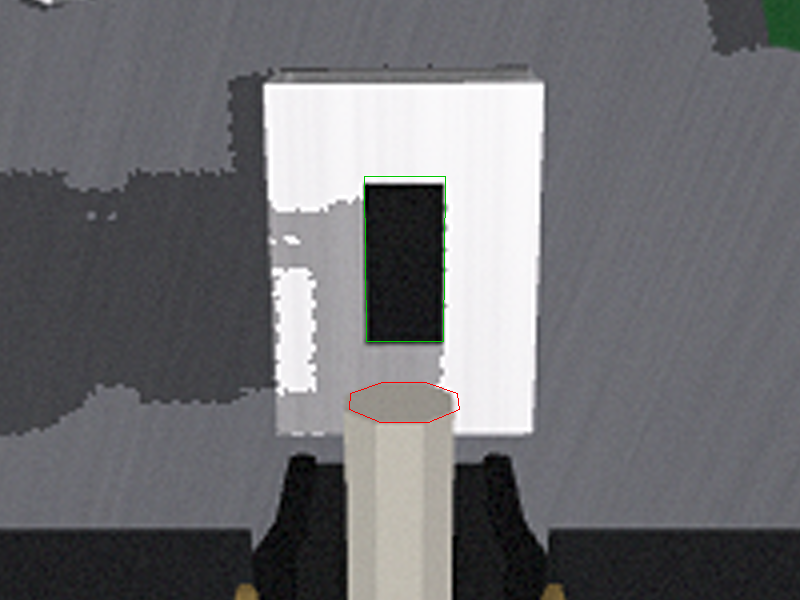

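Request:
carry_out:
  rows:
    - [[0,0.0003,0,0.004,-0.012,0.4,-1],[0,0.0003,0,0.004,-0.012,0.8,-1],[0,0.0003,0,0.004,-0.012,1,-1],[0,0.0003,0,0.004,-0.012,1,-1],[0,0.0003,0,0.004,-0.012,1,-1],[0,0.0003,0,0.004,-0.012,1,-1]]

```text
time: 26.8
position: [0.6245, 0.2715, 0.1101]
orientation: [-180.0, -0.2, 17.8]
contact_force: [-0.3, 1.0, -0.8]
width: 0.182
```

Request:
carry_out:
  rows:
    - [[0,0,0,0,0,0.2,-1],[0,0,0,0,0,0.35,-1],[0,0,0,0,0,0.35,-1],[0,0,0,0,0,0.35,-1],[0,0,0,0,0,0.35,-1],[0,0,0,0,0,0.35,-1],[0,0,0,0,0,0.35,-1]]

```text
time: 27.5
position: [0.6237, 0.2713, 0.0736]
orientation: [-180.0, -0.0, 17.8]
contact_force: [0.7, -0.5, 0.4]
width: 0.184
```

```bash
python3 look.py w14 40 10.6 623.8,269.8,47,22,-72.2; python3 plan.py 623.8 269.8 61 17.8
```

```text
end centre px [253.3 205.3]
crop origin 153.0 105.0
t 27.55 at [623.7 271.2  73.4] [-1.7997e+02 -3.0000e-02  1.7830e+01] w 15.7 F [-0.1 -0.3  0.3]
call 0 n>= 1 turn [-0.0001 -0.0001  0.0001] shift [-0.003  0.013  0.124]
```

View pics/w14.png

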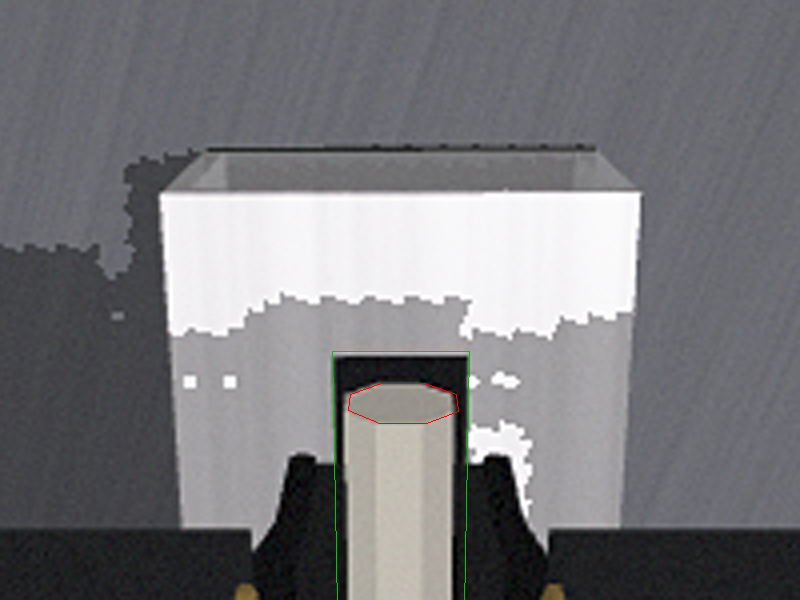

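Request:
carry_out:
  rows:
    - [[0,0,0,0.004,0.018,0.03,-1],[0,0,0,0.004,0.018,0.06,-1],[0,0,0,0.004,0.018,0.06,-1],[0,0,0,0.004,0.018,0.06,-1],[0,0,0,0.004,0.018,0.06,-1],[0,0,0,0.004,0.018,0.06,-1]]

```text
time: 28.15
position: [0.6244, 0.2696, 0.0671]
orientation: [-180.0, -0.0, 17.8]
contact_force: [-0.1, -0.1, -0.2]
width: 0.179
```

```bash
python3 look.py w15 40 10.6 624,269.1,47,22,-72.2; python3 plan.py 624 269.1 61 17.8
```

```text
end centre px [253.5 205.3]
crop origin 153.0 105.0
t 28.2 at [624.4 269.5  67.1] [-179.97   -0.     17.84] w 15.6 F [ 0.2 -0.3 -0.8]
call 0 n>= 1 turn [-0.0001 -0.      0.0001] shift [-0.005  0.003  0.061]
```

View pics/w15.png

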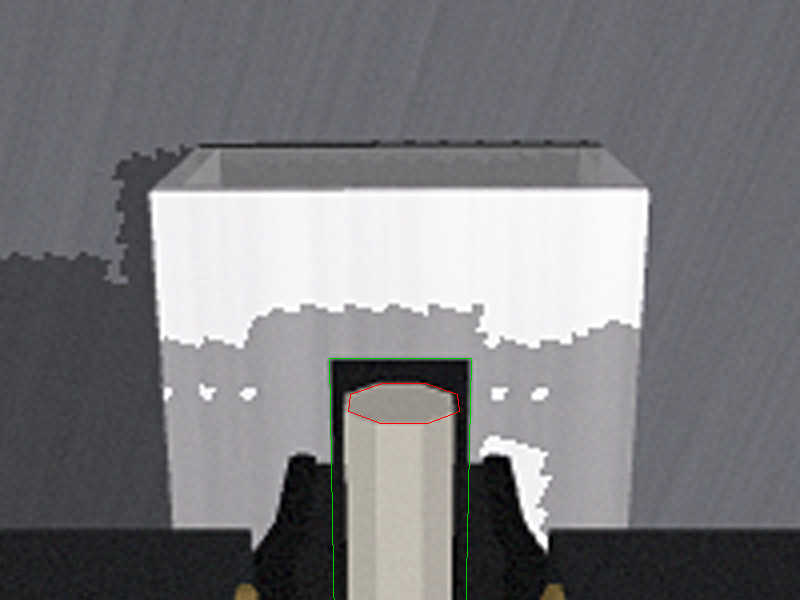

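Aligned. Lower and release.

Request:
carry_out:
  rows:
    - [[0,0,0,0,0.002,0.03,-1],[0,0,0,0,0.002,0.056,-1],[0,0,0,0,0.002,0.056,-1],[0,0,0,0,0.002,0.056,-1]]

```text
time: 28.6
position: [0.6243, 0.2693, 0.0612]
orientation: [-180.0, 0.0, 17.8]
contact_force: [1.1, 0.7, -0.1]
width: 0.182
```

Request:
carry_out:
  rows:
    - [[0,0,0,0,0,0,-0.3],[0,0,0,0,0,0,-0.3],[0,0,0,0,0,0,-0.3],[0,0,0,0,0,0,-0.3]]

```text
time: 29.0
position: [0.6245, 0.2693, 0.0614]
orientation: [-180.0, 0.0, 17.8]
contact_force: [-0.2, 0.2, -0.2]
width: 0.342
```

Request:
carry_out:
  rows:
    - [[0,0,0,0,0,-0.5,-0.3],[0,0,0,0,0,-1,-0.3],[0,0,0,0,0,-1,-0.3]]

```text
time: 29.3
position: [0.6275, 0.2716, 0.1695]
orientation: [-179.9, -0.6, 17.8]
contact_force: [0.2, 0.6, -0.4]
width: 0.349
```

Request:
carry_out:
  rows:
    - [[0,0,0,0,0.5,-0.5,-0.3],[0,0,0,0,1,-0.5,-0.3],[0,0,0,0,1,-0.5,-0.3],[0,0,0,0,1,-0.5,-0.3],[0,0,0,0,1,-0.5,-0.3]]

```text
time: 29.8
position: [0.6548, 0.1744, 0.2109]
orientation: [-179.9, 0.0, 17.8]
contact_force: [-0.1, -0.1, 0.3]
width: 0.349
```

```bash
python3 look.py w16 40 10.6
python3 - <<'E'
from h import *
from cell import vision
for n in ["top","scene"]:
    im=cv2.cvtColor(vision.read_camera(n)["pixels"],cv2.COLOR_RGB2BGR)
    c=im[120:220,250:380] if n=="scene" else im
    k=6 if n=="scene" else 1.56
    cv2.imwrite(f"pics/{n}4.png",cv2.resize(c,None,fx=k,fy=k,interpolation=cv2.INTER_CUBIC))
E
```

```text
end centre px [253.2 203.4]
crop origin 153.0 103.0
```

View pics/w16_f.png

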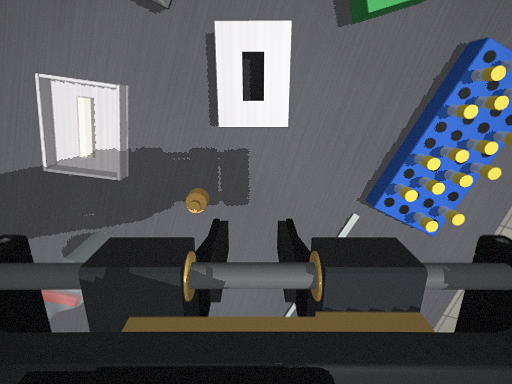

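View pics/scene4.png

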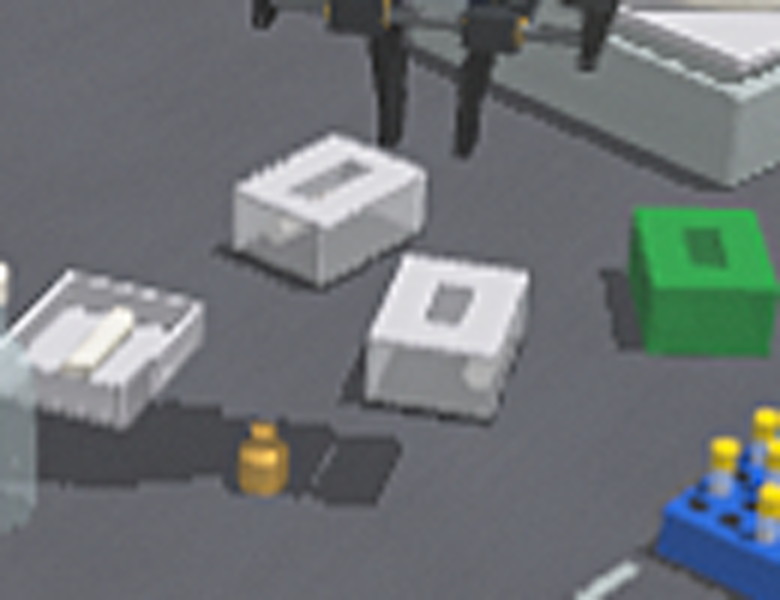

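View pics/top4.png

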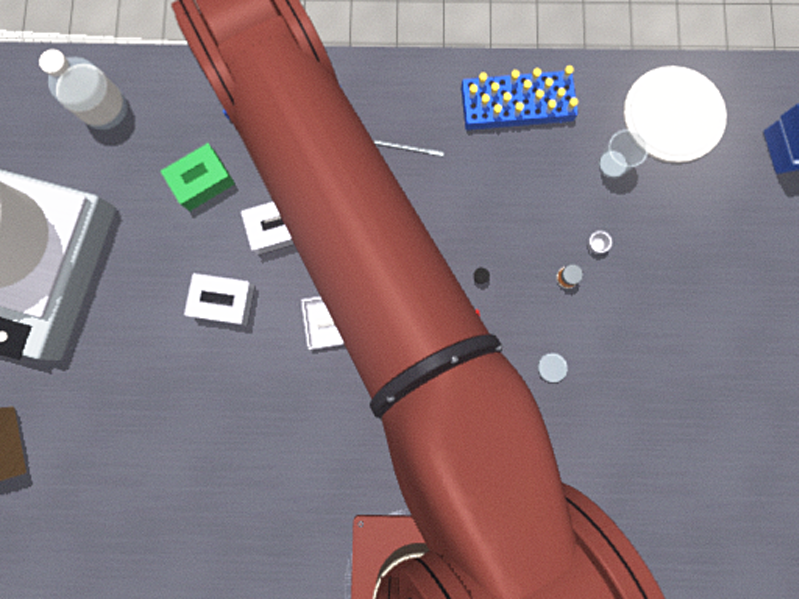

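Both box bars show through the clear end walls at scene crop (287,232) and (478,372). I'll tilt the camera to check that they lie flat.

Request:
carry_out:
  rows:
    - [[0.03,0,0,0,0.5,0,-0.3],[0.06,0,0,0,1,0,-0.3],[0.09,0,0,0,1,0,-0.3],[0.11,0,0,0,1,0,-0.3],[0.11,0,0,0,1,0,-0.3],[0.11,0,0,0,1,0,-0.3],[0.11,0,0,0,1,0,-0.3]]

```text
time: 30.65
position: [0.6855, 0.0801, 0.2109]
orientation: [-140.4, 0.0, 17.9]
contact_force: [-0.2, 0.2, 0.2]
width: 0.349
```

Run:
```python
from h import *
from cell import vision
im=cv2.cvtColor(vision.read_camera("wrist")["pixels"],cv2.COLOR_RGB2BGR)
cv2.imwrite("pics/w17.png",cv2.resize(im,None,fx=1.5,fy=1.5,interpolation=cv2.INTER_CUBIC))
```

```text
(no output)
```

View pics/w17.png

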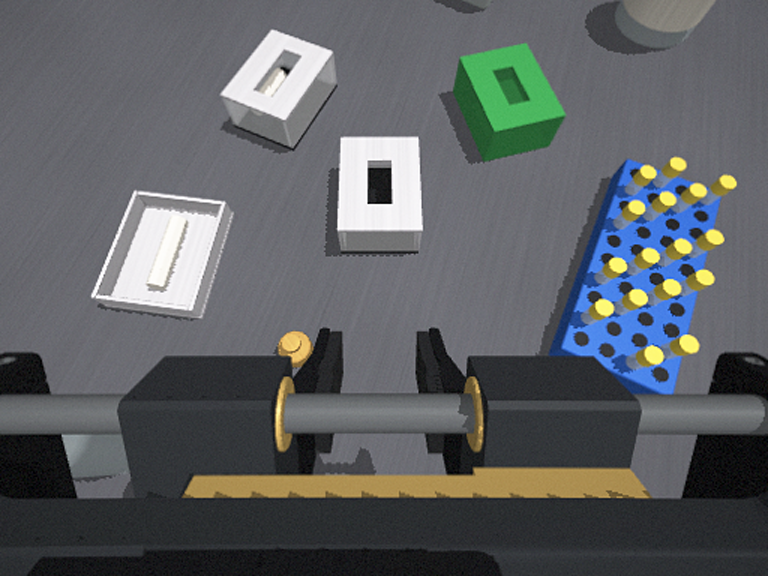

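Run:
```python
from h import *
from cell import vision
im=cv2.cvtColor(vision.read_camera("wrist")["pixels"],cv2.COLOR_RGB2BGR)[10:180,135:300]
g=np.clip(255*(im/255.)**.5,0,255).astype(np.uint8)
a=cv2.resize(g,None,fx=3.5,fy=3.5,interpolation=cv2.INTER_CUBIC); cv2.imwrite("pics/w18.png",a)
p=vision.read_camera("scene"); print(proj(p,[[.624,.269,.012]]))
c=cv2.cvtColor(p["pixels"],cv2.COLOR_RGB2BGR)[140:200,280:350]
cv2.imwrite("pics/s18.png",cv2.resize(c,None,fx=9,fy=9,interpolation=cv2.INTER_CUBIC))
# project hypothetical bars inside small box along its y at box x offsets
for off in (-25,0,25):
  th=np.radians(17.8); ex=np.array([np.cos(th),np.sin(th)]); ey=np.array([-ex[1],ex[0]])
  for e in (-20,20):
    q=np.array([624,269])+ex*off+ey*e; print(off,e,((proj(p,[[*q/1000,.012]])[0]-[280,140])*9).round())
```

```text
[[323.72212487 179.56366158]]
-25 -20 [319. 371.]
-25 20 [342. 321.]
0 -20 [383. 381.]
0 20 [404. 331.]
25 -20 [446. 392.]
25 20 [467. 341.]
```

View pics/w18.png

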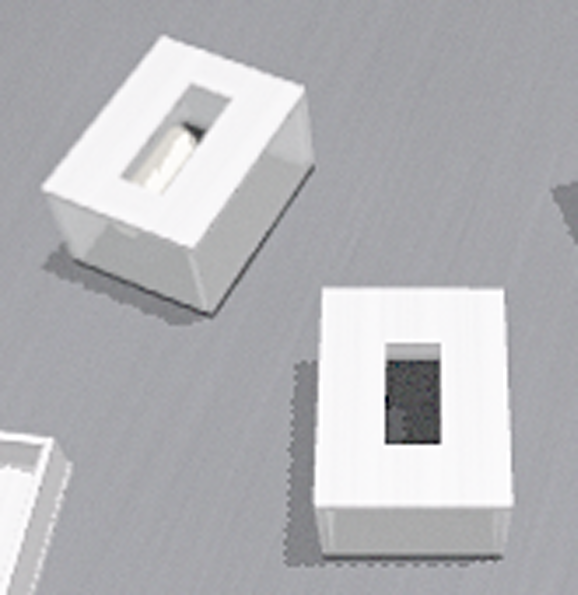

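View pics/s18.png

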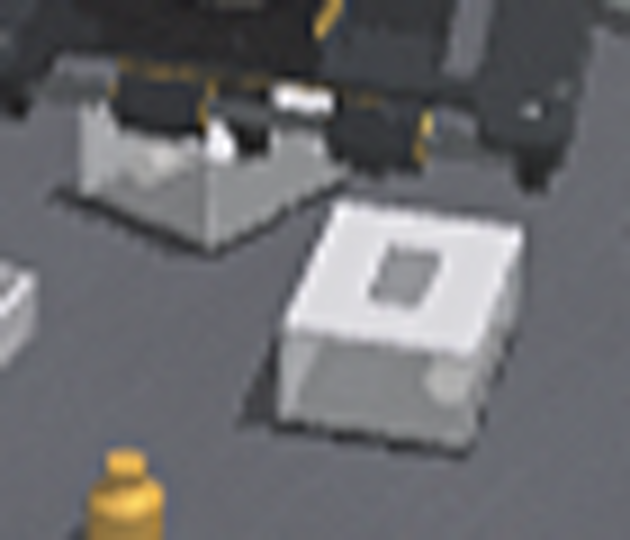

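The white blob at (447,383) matches a flat bar end predicted at (446,392), next to gauge_small's +x wall. The medium bar lies flat below gauge_large's slot. One last check on the bystanders against the first pictures, then hand in.

Run:
```python
from h import *
import pickle
from cell import vision, order, monitor
d=pickle.load(open("d0.pkl","rb"))
now={n:vision.read_camera(n)["pixels"] for n in ("top","scene")}
pos=dict(bottle=(503,-3,75),jar=(541,-272,22),dish=(372,-236,7),stopper=(538,-110,13),weight=(602,110,18),cup=(600,-320,14))
for n in now:
  df=np.abs(now[n].astype(int)-d[n]["pixels"].astype(int)).max(2)
  for k,q in pos.items():
    u,v=proj(d[n],np.array(q)/1000.)[0].astype(int); print(n,k,(u,v),"changed px frac",(df[v-10:v+10,u-10:u+10]>45).mean().round(2))
s=monitor.sense(); print(s["time"],s["qd"].round(2),s["contact_force"].round(1))
cv2.imwrite("pics/s19.png",cv2.resize(cv2.cvtColor(now["scene"],cv2.COLOR_RGB2BGR),(800,600)))
```

```text
top bottle (np.int64(272), np.int64(184)) changed px frac 0.0
top jar (np.int64(366), np.int64(175)) changed px frac 0.22
top dish (np.int64(354), np.int64(235)) changed px frac 0.0
top stopper (np.int64(309), np.int64(176)) changed px frac 0.0
top weight (np.int64(232), np.int64(152)) changed px frac 0.0
top cup (np.int64(382), np.int64(155)) changed px frac 0.9
scene bottle (np.int64(248), np.int64(187)) changed px frac 0.0
scene jar (np.int64(202), np.int64(247)) changed px frac 0.1
scene dish (np.int64(169), np.int64(225)) changed px frac 0.0
scene stopper (np.int64(237), np.int64(222)) changed px frac 0.0
scene weight (np.int64(293), np.int64(196)) changed px frac 0.0
scene cup (np.int64(206), np.int64(267)) changed px frac 0.0
30.9 [ 0.43  0.4   0.43 -0.15 -0.11  0.04  0.1 ] [-1.1 -0.8 -0.2]
```

View pics/s19.png

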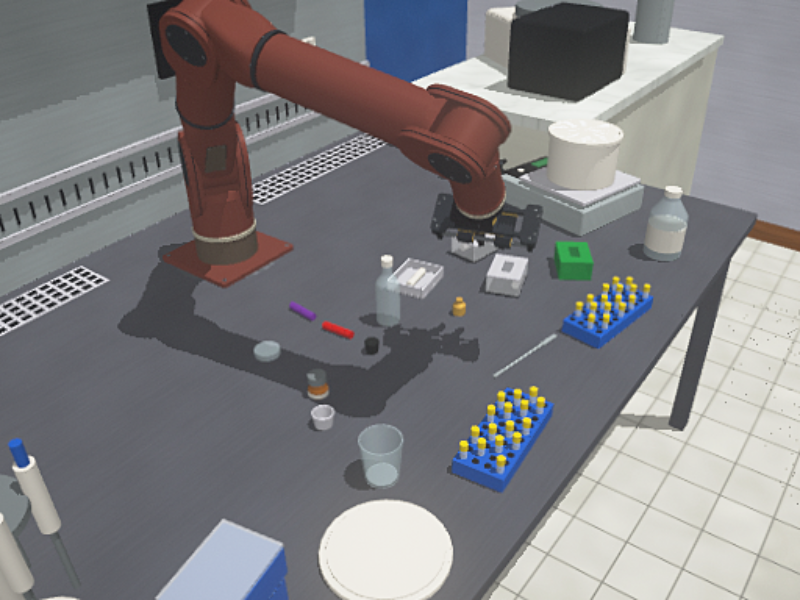

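```bash
python3 -c "
from cell import order
print(order.job_done())"
```

```text
the job is handed in; nothing more can be done
None
```

All three stir bars are put away and the job is handed in at about 31 s of the 72 s allowed. No verdict came back, so the result rests on my own camera checks.

- **40 mm bar:** it went through the 47 mm slot into gauge_small and rolled against the +x wall. The end visible through the clear wall is within about 1 px of where a flat bar's end should be. This is the least directly seen of the three, because the bar cannot be seen through the slot from above.
- **55 mm bar:** it went through the 62 mm slot into gauge_large. The tilted wrist camera showed it lying flat below the slot.
- **70 mm bar:** it lies flat in the middle of the tray.
- **Bystanders:** all six stand where they were in the last pictures. The comparison with the first pictures showed changes only at the jar (both views) and the weigh cup (top view only). I put these down to the arm and its shadow: both stand in their old places in the last scene picture, and the cup's spot there is unchanged.
- **Gripper:** it was empty and well clear of everything at hand-in, and measured forces stayed within a few newtons.

The overhead and wrist cameras disagreed by up to about 2 mm on the slot positions. I used the wrist view for the drops, since the held bar and the slot could both be seen in it.

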